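# Set up the drilling jig: string the spring, load the flanged hubs, drive the lock pin

### The arm

A 7-joint arm with a two-finger parallel gripper is mounted at the origin on the work surface. World frame = base frame: x ahead of the robot, y to its left, z up, the work surface at z = 0. Lengths are in m, angles in rad, forces in N, time in s.
With the tool pointing down it reaches from about 0.4 to 0.875 m from the base axis. Payload 19.3 kg.
Tool frame: the origin (TCP) lies at the very end of the fingers, on their centre line; the grasp point (between the pads) lies 19 mm behind it; z points along the fingers, y is the line along which they close (so a half turn about z gives the same grasp; the last joint's range is limited). The gripper opens to 85 mm and grips with 20 to 120 N. Pads are 22 mm wide; open, the fingers measure 114 mm over their backs; the gripper's body (76 mm by 85 mm) begins 54 mm behind the grasp point. The pads swing forward as they close: fully open they stand 13 mm farther back than shut.
Start: joints at [1.244, 0.521, -0.036, 1.599, 0.021, 1.021, -0.113], TCP at [0.159, -0.605, 0.192] pointing down, gripper open.
Joint ranges: [-2.91, 2.91], [-0.3, 2.13], [-1.5, 1.42], [0.17, 2.43], [-1.26, 4.41], [0.16, 1.93], [-2.52, 2.52]. Speed limits (rad/s): [1.89, 1.89, 2.39, 2.39, 3.01, 3.01, 3.01].

### API

Orientations are given as [roll, pitch, yaw] about the fixed x, y, z axes, in that order (R = Rz(yaw) Ry(pitch) Rx(roll)).
In Python, from workcell import bot gives the robot as it stands.
- The arm moves only by the tool jog_arm, never from a script. Its argument "motion" is a list of rows, each a list of 5 numbers: the shift along the tool's x, y, z scaled (see below), then the turn about the tool's z scaled (see below), then the opening, from 0 (shut) to 1 (fully open). A call has 1 to 12 rows; each row shifts and turns the commanded pose from where the row before left it, along the tool's axes as they then stand; what a row does not reach is not made up. The controller multiplies each number of a shift by 30 mm and each number of a turn by 0.08 rad. A row lasts 1/10 s, in which the tool goes at most 50 mm and 8.59 degrees, less where a joint would pass 70% of its speed; a pose out of reach is approached as far as the arm can. A call with a number of a shift or a turn outside -1 to 1 is refused whole. A call with a gripper value outside its range is refused whole. The fingers move at their own pace and stop on an object; "newtons" is the grip in N (left out, the last holds). Time passes only in rows, so rows that do not move let the fingers close. It gives the time, the measured TCP pose, the force, the opening and the grip force at its end, in the units of the state.
- bot.observe(): the state, without advancing time (a new reading comes with each control period).
- bot.grab_frame(name): name is "scene" or "side" or "wrist"; returns a dict with "pixels" (480x640x3 uint8, red, green, blue), "fovy" (degrees; the focal length in pixels is half the picture's height over the tangent of half this angle, whatever the lens; pixels are square), "cx", "cy" (the principal point, pixels), "rvec" (rotation vector, rad) and "tvec" (3), from world to camera coordinates, as OpenCV has them; the wrist camera has in their place "mount" (4x4, takes a point from camera to tool coordinates, whose origin is the TCP and whose axes are the flange's). Camera axes: x right, y down, z forward; pixel columns grow to the right and rows downward; lengths in m; the calibration is good to about 2 mm. A picture is of the moment at which its call begins: read the wrist's pose just before it. There is no depth.
- bot.job_done(): hands the job in; it is judged then, once.
The state is a dict: "clock": time; "qpos": joint angles; "qd": joint speeds; "joint_efforts": joint torques, N m; "position": TCP position; "tool_rot": TCP orientation; "force": force on the tool from outside, world axes, zero at the start; "moment": the same for the moment, N m; "grip_width": finger opening in m; "finger_force": force on a finger pad.
Only numpy, scipy, OpenCV 4.12 (cv2) and the standard library are available. Lean on these libraries where they do the work, as an engineer would, in place of code of your own. Each camera call takes 0.05 s, during which the arm holds its last target. There are 200 camera calls.

### The job

Set up the drilling jig for the next run: hook the tension spring's leg into the hole in the jig rail, stretch the spring and slip its eye over the far post, right down onto the rail. Then set each flanged hub lying on the bench on a round pad of its own, flat and with no edge overhanging. Last, pick up the mallet, knock the sprung lock pin fully down with it (the gripper must not touch the pin), and stand the mallet back on its rest as it was, leaving the other things on the bench where they are.

Things in the scene. Friction and masses are not known exactly. Their poses are not given: they have to be found in the camera images.
- rail: the jig rail, a dark steel bar 300 mm long (its x axis), 50 mm wide (y), 50 mm high, fixed to the bench; origin at the centre of its underside. The hole is at x = -110 mm, the post at x = +50 mm, the lock pin at x = +115 mm, all on its centre line. Four low clamp feet beside it are for looks
- hole (a point): centre of the mouth of the round hole (16 mm wide, 42 mm deep, vertical) in the rail's flat top, 50 mm above the bench; axes as the rail's
- post_base (a point): foot of the far post, at the rail's top, 160 mm from the hole along the rail's +x; the post is a bare steel stub 12 mm across and 16 mm tall, its top tapered
- pin_top (a point): centre of the top of the lock pin: a steel pin with a head 27 mm across that stands in a brass bushing (36 mm across, 20 mm high) on the rail, beyond the post; 100 mm above the bench when up, 80 mm when fully down; no part of the bushing stands higher than 70 mm
- lock_pin (a joint): how far the lock pin is down: 0 up, 0.020 m fully down. Its spring is light (up to 2 N) and its sliding fit stiff (about 8 N), so it takes about 10 N and stays where it is driven
- spring: hook end of the tension spring (0.15 kg, straight); starts slack on a fixed wooden stand 50 mm high, leg hanging past its end. Origin at its underside over the leg; x from leg to eye, z up. Gripping lug: x -5 to 25 mm, 12 mm wide (y), z 0 to 30 mm; under it the leg, a round-ended pin 8 mm across, down to z = -34 mm. Coils 25 mm across, x 25 to 85 mm. Hold the lug to hook the leg in
- tab (a point): centre of the gripping tab on the spring's eye end: 25 mm long (x), 12 mm wide (y), 30 mm high, its underside level with the eye's; 97.5 mm from the leg when slack. Pull here to stretch: 1.8 N to begin, then 0.24 N per mm; at most 75 mm
- eye (a point): centre of the eye at its underside: flat level ring, hole 20 mm, outside 32 mm, 7 mm thick; slack it is 130 mm from the leg (30 mm less than hole to post); 32.5 mm beyond the tab's centre. Friction holds it on the post at the height where it is let go, so push it down onto the rail. Raising the eye end level by 20 mm leaves the leg hooked
- pad0: round aluminium pad 84 mm across, 8 mm high, fixed; origin at the centre of its underside
- pad1: round aluminium pad 84 mm across, 8 mm high, fixed; origin at the centre of its underside
- pad2: round aluminium pad 84 mm across, 8 mm high, fixed; origin at the centre of its underside
- pad3: round aluminium pad 84 mm across, 8 mm high, fixed; origin at the centre of its underside
- flange0: steel flanged hub, three or four are present (None if absent): disc 66 mm across and 10 mm thick, on it a round hub 32 mm across up to 42 mm; 0.25 kg; origin at the centre of its underside, z along its axis
- flange1: steel flanged hub, three or four are present (None if absent): disc 66 mm across and 10 mm thick, on it a round hub 32 mm across up to 42 mm; 0.25 kg; origin at the centre of its underside, z along its axis
- flange2: steel flanged hub, three or four are present (None if absent): disc 66 mm across and 10 mm thick, on it a round hub 32 mm across up to 42 mm; 0.25 kg; origin at the centre of its underside, z along its axis
- flange3: steel flanged hub, three or four are present (None if absent): disc 66 mm across and 10 mm thick, on it a round hub 32 mm across up to 42 mm; 0.25 kg; origin at the centre of its underside, z along its axis
- mallet: nylon mallet standing on one face: head 44 mm across, 66 mm tall, its axis z upright; origin at the centre of its lower face, the striking face. The wooden handle is level, 20 mm wide (y), 22 mm high, its middle at z = 33 mm, running along -x to x = -190 mm; best gripped about 52 mm from the head's axis; 0.28 kg
- mallet_rest: plywood rest of the mallet, fixed: board 8 mm high, x -160 to +35 mm, 70 mm wide, with a bar at x = -125 mm that carries the handle level (top at 30 mm). Origin at its underside, under where the head's axis belongs; the handle lies along its -x
- oil: bystander, leave alone: yellow oil bottle 52 mm across, 130 mm tall
- tin: bystander, leave alone: open yellow tin 60 x 90 x 22 mm
- block: bystander, leave alone: aluminium block 45 x 45 x 40 mm
- brush: bystander, leave alone: bench brush 200 mm long, lying
- parallel: bystander, leave alone: steel parallel bar 120 x 20 x 14 mm
- vblock: bystander, leave alone: steel V-block 50 x 50 x 42 mm

How it is judged:
On the way, in this order (a step that is already met when the one before it is completed fails the run):
1. the spring is strung: leg in the hole, eye down over the far post (horizontal distance between spring and hole below 0.01 m and z of spring in the frame of hole below 0.014 m and horizontal distance between eye and post_base below 0.008 m and z of eye in the frame of post_base below 0.007 m), for 0.3 s.
2. with the spring strung, every flanged hub lies centred on a pad of its own (all of step 1 and height (world z) of each of flange0, flange1, flange2, flange3 below 0.012 m and angle between each of flange0, flange1, flange2, flange3's own z axis and vertical below 0.1 rad and linear speed of each of flange0, flange1, flange2, flange3 below 0.02 m/s and (horizontal distance between flange0 and pad0 below 0.009 m or horizontal distance between flange0 and pad1 below 0.009 m or horizontal distance between flange0 and pad2 below 0.009 m or horizontal distance between flange0 and pad3 below 0.009 m) and (horizontal distance between flange1 and pad0 below 0.009 m or horizontal distance between flange1 and pad1 below 0.009 m or horizontal distance between flange1 and pad2 below 0.009 m or horizontal distance between flange1 and pad3 below 0.009 m) and (horizontal distance between flange2 and pad0 below 0.009 m or horizontal distance between flange2 and pad1 below 0.009 m or horizontal distance between flange2 and pad2 below 0.009 m or horizontal distance between flange2 and pad3 below 0.009 m) and (horizontal distance between flange3 and pad0 below 0.009 m or horizontal distance between flange3 and pad1 below 0.009 m or horizontal distance between flange3 and pad2 below 0.009 m or horizontal distance between flange3 and pad3 below 0.009 m)), for 0.2 s.
3. the mallet drives the lock pin down (value of joint lock_pin above 0.016 m and distance between mallet and pin_top below 0.03 m).
At the end, for the whole second after the job is handed in: Spring leg 20 mm or more of its 34 down the hole, eye round the post within 7 mm of the rail; every present hub flat on its own pad, centred within 9 mm; pin down 16 mm or more; mallet upright on its rest, head within 25 mm of its place, handle within 0.25 rad; all at rest (all of step 2 and value of joint lock_pin above 0.016 m and horizontal distance between mallet and mallet_rest below 0.025 m and height (world z) of mallet below 0.013 m and angle between mallet's own z axis and vertical below 0.12 rad and angle between the x axis of mallet and the x axis of mallet_rest, either way round below 0.25 rad and linear speed of mallet below 0.02 m/s); the robot touches nothing.
It fails at once if the gripper or the arm touches the lock pin (contact force between any of the fingers, the arm and lock_pin above 1 N).
It fails at once if a bystander is moved more than 60 mm (distance of any of oil, tin, block, brush, parallel, vblock from where it was at the start of the episode above 0.06 m).
Of flange0, flange1, flange2, flange3 only 3 to 4 are there at a start; the rules pass over those that are not, and their reading is None.
At some moment in a run one of flange0, flange1, flange2, flange3 may be knocked a few centimetres aside while the robot is not near it.
It also fails if it takes over 200 s, if anything falls off the work surface, if the arm or the gripper's body presses on something with over 40 N, if the wrist force passes 120 N, or if a joint passes its speed limit or range.

## Working session

There is one attempt and no reset: what is moved stays moved. The work goes in short steps, Python scripts to look and compute and a tool call to move; the robot and the scene stay as the last step left them, time stands still between calls to the robot, and variables do not carry over. Pictures are saved under pics/ and viewed, at most 14 in all, crops included, and the job is handed in when it is done.

Besides the shell and the picture viewer there is one more tool, called after "Request:" by a JSON object that holds its "op" and its "data". jog_arm: Moves the arm, as the interface text tells. Shifts and turns lie within -1 to 1; 1 stands for 30 mm of shift or 0.08 rad of turn. Its arguments: {"type":"object","properties":{"motion":{"type":"array","items":{"type":"array","items":{"type":"number"}}},"newtons":{"type":"number"}},"required":["motion"]}

```bash
mkdir -p pics
cat > h.py <<'E'
import numpy as np, cv2, json
from workcell import bot
from scipy.spatial.transform import Rotation as Ro
def grab(n):
    s=bot.observe(); f=bot.grab_frame(n); px=np.array(f['pixels'])[:,:,::-1].copy()
    F=240/np.tan(np.radians(f['fovy'])/2); K=np.array([[F,0,f['cx']],[0,F,f['cy']],[0,0,1.]])
    if n=='wrist':
        T=np.eye(4);T[:3,:3]=Ro.from_euler('xyz',s['tool_rot']).as_matrix();T[:3,3]=s['position'];M=T@np.array(f['mount'])
        R=M[:3,:3].T; t=-R@M[:3,3]
    else:
        R=cv2.Rodrigues(np.array(f['rvec'],float))[0]; t=np.array(f['tvec'],float).ravel()
    return px,(K,R,t)
def ray(c,uv,z):
    K,R,t=c; o=-R.T@t
    uv=np.atleast_2d(np.array(uv,float)); d=np.c_[uv,np.ones(len(uv))]@np.linalg.inv(K).T@R
    return o+d*((z-o[2])/d[:,2])[:,None]
def proj(c,P):
    K,R,t=c; q=(np.atleast_2d(P)@R.T+t)@K.T; return q[:,:2]/q[:,2:]
E
python3 - <<'E'
from h import *
print(bot.observe())
for n in ['scene','side','wrist']:
    p,c=grab(n); cv2.imwrite(f'pics/{n}0.png',p); print(n,c[0][0,0],-c[1].T@c[2],c[1][2])
E
```

```text
{'clock': 0.0, 'qpos': array([ 1.24379258,  0.52200142, -0.03633243,  1.59999634,  0.02120643,
        1.02110646, -0.11279542]), 'qd': array([-6.07562963e-04,  6.74693958e-04,  8.62391081e-04,  1.28042224e-03,
        1.55469080e-03,  4.92169717e-05, -2.70510012e-04]), 'joint_efforts': array([-3.62401865e-03, -9.27114630e+01,  1.97793156e+00, -3.69935596e+01,
        1.77597388e-02,  8.11631558e-03,  5.93582672e-05]), 'position': array([ 0.15860976, -0.60414693,  0.19123773]), 'tool_rot': array([-3.14046942e+00,  8.36036911e-05,  2.56805911e-01]), 'force': array([-0.40669019, -0.18653316,  0.6272907 ]), 'moment': array([-0.0025537 ,  0.02306816, -0.01901287]), 'finger_force': 0.0, 'grip_width': 0.08515646517866024}
scene 491.2763025399756 [1.01347328 0.67215071 0.62078536] [-0.46298732 -0.69248026 -0.55327555]
side 457.9245579504389 [ 0.45885686 -0.73566798  0.68470405] [ 0.11413423  0.77419976 -0.62256575]
wrist 413.8735451481962 [ 0.22230643 -0.58814162  0.37406451] [-0.25508256 -0.06588647 -0.96467189]
```

View pics/scene0.png

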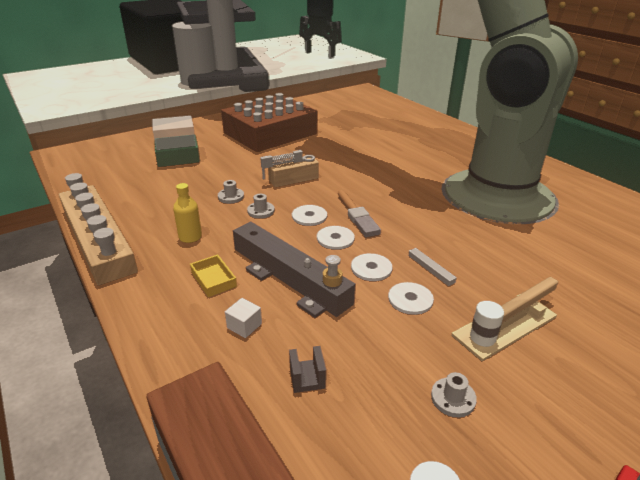

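View pics/side0.png

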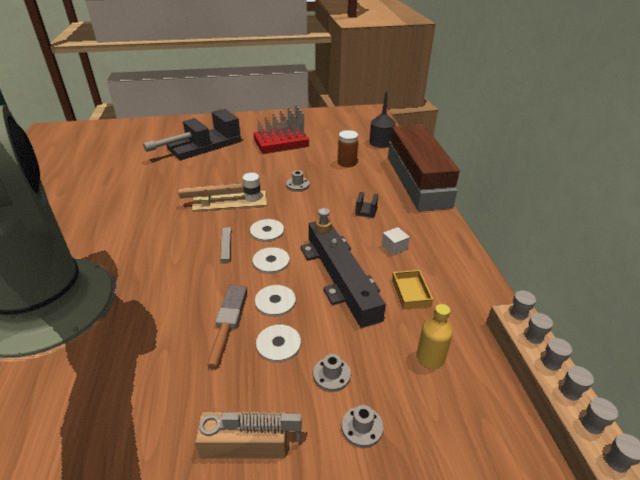

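The scene view shows pads (white) at (309,214), (335,237), (371,266), (410,297). Hubs are at (231,192), (260,206) and (455,393), the rail runs (240,230) to (345,290), the spring is at (290,165) and the mallet at (490,320). In the side view the spring is at (250,425) and the rail runs from (318,230) to (370,310). I'll make an enlarged montage for exact pixels.

Run:
```python
from h import *
import pickle
C={}
for n in ['scene','side']:
    p,c=grab(n); C[n]=c
    g=p.astype(int); m=((g.min(2)>185)&(g.max(2)-g.min(2)<40)).astype(np.uint8)
    nl,l,s,ce=cv2.connectedComponentsWithStats(m)
    for i in range(1,nl):
        if s[i,4]>150 and 200<ce[i,1]:
            h=cv2.convexHull(np.argwhere(l==i)[:,::-1].astype(np.int32)); P=ray(c,h[:,0,:],.008)[:,:2].astype(np.float32)
            (a,b),r=cv2.minEnclosingCircle(P); print(n,ce[i].round(),'ctr',round(a,4),round(b,4),'r',round(r,4))
pickle.dump(C,open('cams.pkl','wb'))
a=cv2.imread('pics/scene0.png'); b=cv2.imread('pics/side0.png')
def cr(im,x,y,w,h,k):return cv2.resize(im[y:y+h,x:x+w],None,fx=k,fy=k,interpolation=cv2.INTER_CUBIC)
M=np.vstack([np.hstack([cr(a,225,215,133,100,3),cr(b,285,205,133,125,3)[:300]]),np.hstack([cr(a,240,140,100,75,4)[:,:399],cr(b,190,395,133,75,3)[:225].copy() if 0 else np.vstack([cr(b,190,395,133,75,3),np.zeros((75,399,3),np.uint8)])])])
cv2.imwrite('pics/m1.png',M);print(M.shape)
```

```text
scene [309. 214.] ctr 0.4712 -0.1748 r 0.0411
scene [335. 236.] ctr 0.4741 -0.0627 r 0.0409
scene [371. 266.] ctr 0.4746 0.0663 r 0.0412
scene [411. 297.] ctr 0.473 0.1822 r 0.0414
scene [242. 309.] ctr 0.7541 0.0403 r 0.03
scene [490. 309.] ctr 0.376 0.289 r 0.0232
scene [433. 472.] ctr 0.6907 0.4645 r 0.0305
side [267. 229.] ctr 0.4725 0.1773 r 0.0396
side [396. 234.] ctr 0.7822 0.1083 r 0.0274
side [271. 259.] ctr 0.4748 0.0615 r 0.0396
side [275. 299.] ctr 0.4742 -0.0667 r 0.04
side [278. 342.] ctr 0.472 -0.1779 r 0.0402
(600, 798, 3)
```

View pics/m1.png

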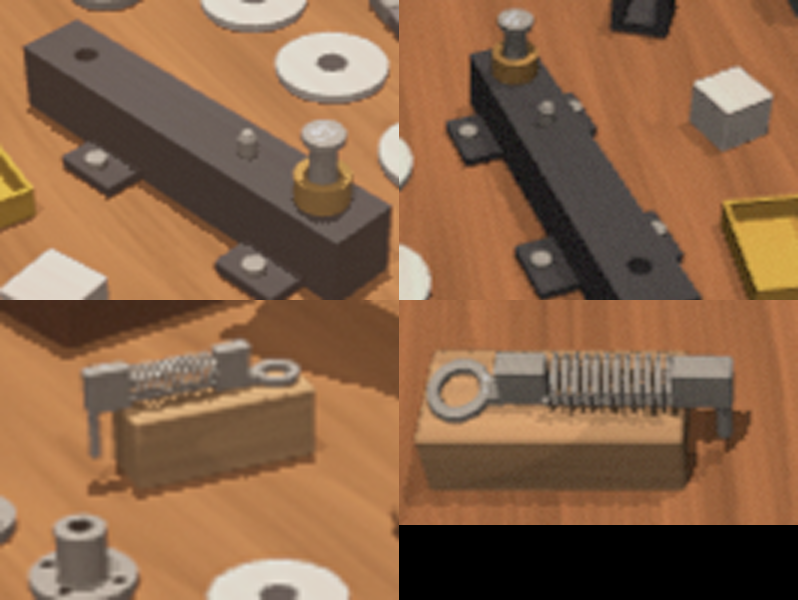

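Run:
```python
from h import *
import pickle
C=pickle.load(open('cams.pkl','rb'))
def P(n,a,b,z):
    print(n,ray(C['scene'],a,z)[0].round(4),ray(C['side'],b,z)[0].round(4))
P('hole',(254,233),(365.3,293.7),.05)
P('posttop',(307.3,258.5),(334.3,239),.066)
P('pin',(333,259.3),(324,211),.1)
P('lug',(266.7,156.7),(291,417),.08)
P('tab',(297.7,151.7),(231,415.7),.08)
P('eye',(308.7,157.7),(211,425),.057)
P('legtip',(264,178.7),(299.3,440.7),.016)
P('fA',(230.5,184),(363,411),.042)
P('fB',(260,198),(332,358),.042)
P('fC',(457,379),(297.5,174),.042)
P('mallet',(490,309),(251,179),.074)
print(ray(C['scene'],(553,285),.05),ray(C['side'],(182,190),.05))
print('oil',ray(C['scene'],(183,187),.13),ray(C['side'],(442,311),.13))
```

```text
hole [ 0.648 -0.113  0.05 ] [ 0.6492 -0.1199  0.05  ]
posttop [0.6142 0.0415 0.066 ] [0.6159 0.039  0.066 ]
pin [0.6018 0.107  0.1   ] [0.6024 0.1    0.1   ]
lug [ 0.4747 -0.3716  0.08  ] [ 0.4777 -0.3769  0.08  ]
tab [ 0.391  -0.3545  0.08  ] [ 0.3926 -0.3626  0.08  ]
eye [ 0.36   -0.3491  0.057 ] [ 0.3611 -0.3592  0.057 ]
legtip [ 0.4832 -0.3778  0.016 ] [ 0.4881 -0.3797  0.016 ]
fA [ 0.5897 -0.3529  0.042 ] [ 0.5897 -0.3603  0.042 ]
fB [ 0.5613 -0.2502  0.042 ] [ 0.5597 -0.2554  0.042 ]
fC [0.5724 0.385  0.042 ] [0.5726 0.3713 0.042 ]
mallet [0.4444 0.3302 0.074 ] [0.4448 0.3077 0.074 ]
[[0.2725462  0.33517287 0.05      ]] [[0.26497292 0.31815001 0.05      ]]
oil [[ 0.74303822 -0.23883755  0.13      ]] [[ 0.74046065 -0.254388    0.13      ]]
```

Request:
{"op": "jog_arm", "data": {"motion": [[1, -0.39, 0, 0, 1], [1, -0.39, 0, 0, 1], [1, -0.39, 0, 0, 1], [1, -0.39, 0, 0, 1], [1, -0.39, 0, 0, 1], [1, -0.39, 0, 0, 1], [1, -0.39, 0, 0, 1], [1, -0.39, 0, 0, 1], [1, -0.39, 0, 0, 1], [1, -0.39, 0, 0, 1], [1, -0.39, 0, 0, 1], [1, -0.39, 0, 0, 1]]}}

```text
clock: 1.45
position: [0.4722, -0.3764, 0.1918]
tool_rot: [-3.142, 0.0, 0.257]
force: [-0.8, -0.9, -0.6]
grip_width: 0.0857
finger_force: 0.0
```

Request:
{"op": "jog_arm", "data": {"motion": [[0, 0, 0, -1, 1], [0, 0, 0, -1, 1], [0, 0, 0, -1, 1], [0, 0, 0, -1, 1], [0, 0, 0, -1, 1], [0, 0, 0, -1, 1], [0, 0, 0, -1, 1], [0, 0, 0, -1, 1], [0, 0, 0, -1, 1], [0, 0, 0, -1, 1], [0, 0, 0, -1, 1], [0, 0, 0, -1, 1]]}}

```text
clock: 2.65
position: [0.4712, -0.3773, 0.1917]
tool_rot: [-3.141, -0.0, 1.22]
force: [-0.2, 0.0, 0.2]
grip_width: 0.0854
finger_force: 0.0
```

```bash
cat >> h.py <<'E'
def plan(x,y,z,yaw):
    "tool-axis shift (units of 30mm), turn (units .08) from the measured pose; shift expressed after the turn and before it"
    s=bot.observe(); p=s['position']; d=np.array([x,y,z])-p; y0=s['tool_rot'][2]
    dy=(yaw-y0+np.pi)%(2*np.pi)-np.pi
    f=lambda a:np.array([np.cos(a)*d[0]+np.sin(a)*d[1],np.sin(a)*d[0]-np.cos(a)*d[1],-d[2]])/.03
    print('pos',p.round(4),'yaw',round(y0,4),'q',s['qpos'].round(2),'| turn',round(-dy/.08,3),'shift now',f(y0).round(3),'after turn',f(y0+dy).round(3))
E
python3 - <<'E'
from h import *
plan(.476,-.374,.19,2.97)
E
```

```text
pos [ 0.4712 -0.3773  0.1917] yaw 1.22 q [ 0.81  0.5  -0.34  1.65  0.19  1.02  0.06] | turn -21.876 shift now [0.158 0.114 0.057] after turn [-0.14   0.136  0.057]
```

Request:
{"op": "jog_arm", "data": {"motion": [[0, 0, 0, -1, 1], [0, 0, 0, -1, 1], [0, 0, 0, -1, 1], [0, 0, 0, -1, 1], [0, 0, 0, -1, 1], [0, 0, 0, -1, 1], [0, 0, 0, -1, 1], [0, 0, 0, -1, 1], [0, 0, 0, -1, 1], [0, 0, 0, -1, 1], [0, 0, 0, -1, 1], [0, 0, 0, -1, 1]]}}

```text
clock: 3.85
position: [0.4712, -0.3773, 0.1917]
tool_rot: [-3.142, -0.0, 2.18]
force: [0.3, -0.9, -0.8]
grip_width: 0.0853
finger_force: 0.0
```

Request:
{"op": "jog_arm", "data": {"motion": [[0, 0, 0, -1, 1], [0, 0, 0, -1, 1], [0, 0, 0, -1, 1], [0, 0, 0, -1, 1], [0, 0, 0, -1, 1], [0, 0, 0, -1, 1], [0, 0, 0, -1, 1], [0, 0, 0, -1, 1], [0, 0, 0, -1, 1], [0, 0, 0, -0.9, 1], [0, 0, 0, 0, 1], [0, 0, 0, 0, 1]]}}

```text
clock: 5.05
position: [0.4711, -0.3774, 0.1917]
tool_rot: [3.141, -0.0, 2.966]
force: [0.2, 1.1, 0.5]
grip_width: 0.0856
finger_force: 0.0
```

Run:
```python
from h import *
import pickle
plan(.476,-.374,.19,2.97)
p,c=grab('wrist'); cv2.imwrite('pics/w1.png',p); pickle.dump(c,open('w.pkl','wb'))
```

```text
pos [ 0.4711 -0.3774  0.1917] yaw 2.9663 q [ 1.08  0.58 -0.75  1.63  0.43  1.1   1.61] | turn -0.046 shift now [-0.14   0.138  0.056] after turn [-0.14   0.138  0.056]
```

View pics/w1.png

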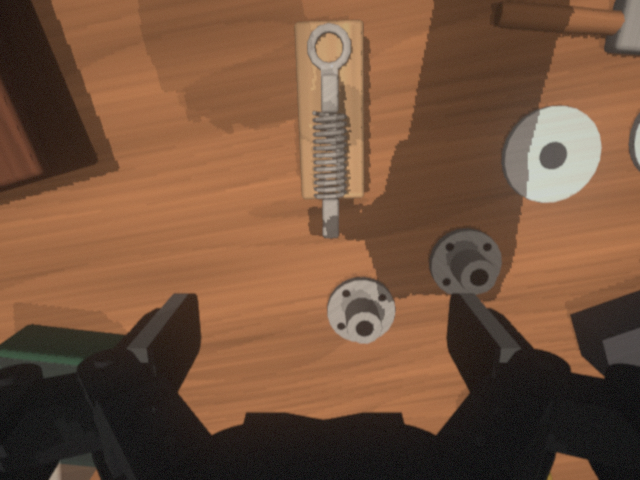

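The wrist view shows the eye at (329,47), tab at (330,87), lug at (330,215), hub tops at (365,327) and (479,276), and a pad centre at (553,155).

Run:
```python
from h import *
import pickle
c=pickle.load(open('w.pkl','rb')); px=cv2.imread('pics/w1.png')
for n,uv,z in [('eye',(329,47),.057),('tab',(330,87),.08),('lug front/end',(330,200),.08),('lug end',(331,237),.08),('fA',(365,327),.042),('fAdisc',(362,311),.01),('fB',(479,276),.042),('pad',(553,155),.008)]: print(n,ray(c,uv,z)[0].round(4))
print('TCP px',proj(c,[[.4711,-.3774,.1917]]))
```

```text
eye [ 0.3583 -0.3541  0.057 ]
tab [ 0.3864 -0.3586  0.08  ]
lug front/end [ 0.4627 -0.3718  0.08  ]
lug end [ 0.4903 -0.3758  0.08  ]
fA [ 0.5888 -0.3613  0.042 ]
fAdisc [ 0.5891 -0.3611  0.01  ]
fB [ 0.5578 -0.2577  0.042 ]
pad [ 0.4714 -0.1741  0.008 ]
TCP px [[324.96792311 265.65413743]]
```

Run:
```python
from h import *
plan(.4755,-.3734,.056,2.979)
```

```text
pos [ 0.4712 -0.3773  0.1917] yaw 2.9665 q [ 1.08  0.58 -0.75  1.63  0.43  1.1   1.61] | turn -0.156 shift now [-0.119  0.154  4.525] after turn [-0.121  0.152  4.525]
```

Request:
{"op": "jog_arm", "data": {"motion": [[-0.12, 0.15, 0.5, -0.16, 0.6], [0, 0, 0.8, 0, 0.5], [0, 0, 0.8, 0, 0.5], [0, 0, 0.8, 0, 0.5], [0, 0, 0.8, 0, 0.5], [0, 0, 0.5, 0, 0.5], [0, 0, 0.32, 0, 0.5], [0, 0, 0, 0, 0.5], [0, 0, 0, 0, 0.5]]}}

```text
clock: 6.0
position: [0.476, -0.3736, 0.0568]
tool_rot: [-3.141, 0.001, 2.982]
force: [-0.1, -0.1, 0.5]
grip_width: 0.043
finger_force: 0.0
```

Request:
{"op": "jog_arm", "data": {"motion": [[0, 0, 0, 0, 0], [0, 0, 0, 0, 0], [0, 0, 0, 0, 0], [0, 0, 0, 0, 0], [0, 0, 0, 0, 0], [0, 0, 0, 0, 0], [0, 0, 0, 0, 0], [0, 0, 0, 0, 0]], "newtons": 60}}

```text
clock: 6.8
position: [0.4756, -0.3735, 0.0562]
tool_rot: [3.142, -0.0, 2.982]
force: [0.4, -1.0, -0.7]
grip_width: -0.0001
finger_force: 0.0
```

Request:
{"op": "jog_arm", "data": {"motion": [[0, 0, -0.4, 0, 0], [0, 0, -1, 0, 0], [0, 0, -1, 0, 0], [0, 0, -1, 0, 0], [0, 0, -0.8, 0, 0], [0, 0, 0, 0, 0], [0, 0, 0, 0, 0]]}}

```text
clock: 7.5
position: [0.4756, -0.3736, 0.1829]
tool_rot: [-3.141, 0.001, 2.981]
force: [-0.8, -0.2, -0.5]
grip_width: 0.0002
finger_force: 0.0
```

Run:
```python
from h import *
import pickle
plan(.64,-.13,.19,1.778)
p,c=grab('side'); cv2.imwrite('pics/s2.png',p[240:480,150:470])
```

```text
pos [ 0.4756 -0.3736  0.1829] yaw 2.9815 q [ 1.07  0.59 -0.75  1.64  0.44  1.09  1.61] | turn 15.044 shift now [-4.115  8.89  -0.235] after turn [ 6.82   7.033 -0.235]
```

View pics/s2.png

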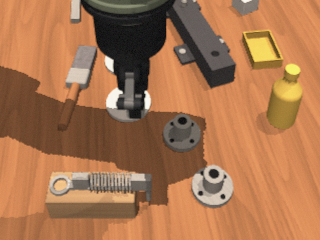

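The grip closed on nothing and the spring at crop (100,183) is unmoved. I'll check where the fingertips really are relative to the reported TCP.

Run:
```python
from h import *
s=bot.observe();P=s['position']
R=Ro.from_euler('xyz',s['tool_rot']).as_matrix()
ims=[]
for n,(w,h) in [('side',(200,150)),('scene',(200,150)),('wrist',(640,480))]:
    p,c=grab(n); q=proj(c,[P,P-R[:,2]*.05])
    print(n,q.round(1))
    if n!='wrist':
        x,y=(q[0]-[100,75]).astype(int); x=max(x,0);y=max(y,0)
        print(x,y);im=cv2.resize(p[y:y+150,x:x+200],(400,300))
        k=2;o=np.array([x,y])
    else: im=cv2.resize(p,(400,300));k=.625;o=0
    cv2.circle(im,tuple(((q[0]-o)*k).astype(int).tolist()),4,(0,0,255),1)
    cv2.circle(im,tuple(((q[1]-o)*k).astype(int).tolist()),4,(0,255,0),1)
    ims.append(im)
cv2.imwrite('pics/d.png',np.vstack([np.hstack(ims[:2]),np.hstack([ims[2],ims[2]*0])]))
```

```text
side [[286.5 372. ]
 [285.  347.3]]
186 296
scene [[264.  118.6]
 [262.9  98.7]]
163 43
wrist [[324.7 266.5]
 [325.2 316. ]]
```

View pics/d.png

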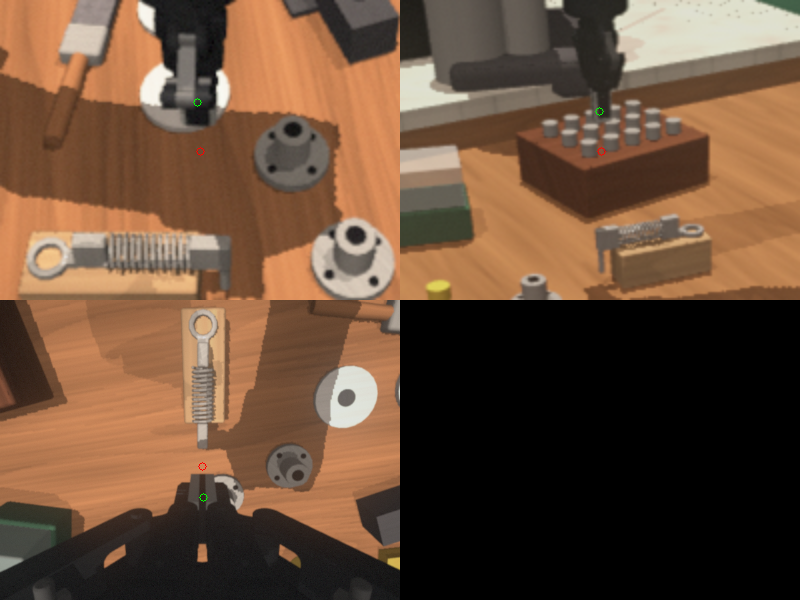

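Run:
```python
from h import *
import pickle
C=pickle.load(open('cams.pkl','rb'))
Pm=lambda c:c[0]@np.c_[c[1],c[2]]
X=cv2.triangulatePoints(Pm(C['side']),Pm(C['scene']),np.array([[285.],[358.5]]),np.array([[264.],[102.]]));X=(X[:3]/X[3]).ravel()
print(X,bot.observe()['position'],proj(C['side'],X),proj(C['scene'],X))
a=cv2.imread('pics/d.png'); 
p,c=grab('scene'); x=cv2.resize(p[70:140,220:310],None,fx=4,fy=4,interpolation=cv2.INTER_CUBIC)
p,c=grab('side'); y=cv2.resize(p[320:390,240:330],None,fx=4,fy=4,interpolation=cv2.INTER_CUBIC)
cv2.imwrite('pics/e.png',np.hstack([x,y]))
```

```text
[ 0.47177159 -0.3800176   0.2208258 ] [ 0.47525719 -0.37322777  0.18148454] [[283.00313792 357.76812367]] [[263.10997183 102.28839935]]
```

View pics/e.png

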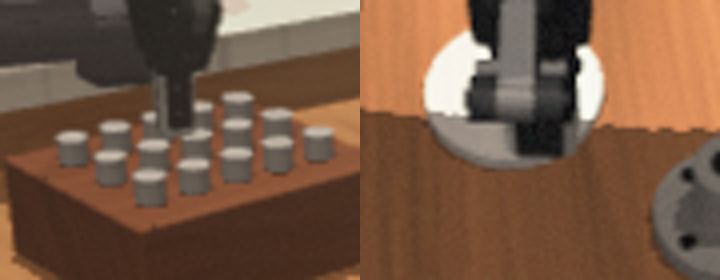

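Run:
```python
from h import *
import pickle
C=pickle.load(open('cams.pkl','rb'))
for z in (.19,.2,.21,.22,.23): print(z,ray(C['side'],(285,358),z)[0].round(4),ray(C['scene'],(264.5,102.5),z)[0].round(4))
plan(.4755,-.3734,.022,2.979)
```

```text
0.19 [ 0.4752 -0.3571  0.19  ] [ 0.4277 -0.4577  0.19  ]
0.2 [ 0.4749 -0.3648  0.2   ] [ 0.4413 -0.4314  0.2   ]
0.21 [ 0.4745 -0.3724  0.21  ] [ 0.4549 -0.4052  0.21  ]
0.22 [ 0.4742 -0.3801  0.22  ] [ 0.4685 -0.379   0.22  ]
0.23 [ 0.4739 -0.3877  0.23  ] [ 0.4821 -0.3528  0.23  ]
pos [ 0.4754 -0.3733  0.1816] yaw 2.9817 q [ 1.07  0.59 -0.75  1.64  0.44  1.09  1.61] | turn 0.034 shift now [-5.00e-03 -4.00e-03  5.32e+00] after turn [-5.00e-03 -4.00e-03  5.32e+00]
```

Request:
{"op": "jog_arm", "data": {"motion": [[0, 0, 0, 0, 0.5], [0, 0, 0, 0, 0.5], [0, 0, 0, 0, 0.5], [0, 0, 1, 0, 0.5], [0, 0, 1, 0, 0.5], [0, 0, 1, 0, 0.5], [0, 0, 1, 0, 0.5], [0, 0, 0.6, 0, 0.5], [0, 0, 0.5, 0, 0.5], [0, 0, 0.48, 0, 0.5], [0, 0, 0, 0, 0.5]]}}

```text
clock: 8.9
position: [0.4751, -0.3732, 0.0135]
tool_rot: [3.141, -0.001, 2.982]
force: [-0.2, -0.2, 0.2]
grip_width: 0.0427
finger_force: 0.0
```

Request:
{"op": "jog_arm", "data": {"motion": [[0, 0, 0, 0, 0], [0, 0, 0, 0, 0], [0, 0, 0, 0, 0], [0, 0, 0, 0, 0], [0, 0, 0, 0, 0], [0, 0, 0, 0, 0], [0, 0, 0, 0, 0], [0, 0, 0, 0, 0]], "newtons": 60}}

```text
clock: 9.7
position: [0.4761, -0.3739, 0.0159]
tool_rot: [-3.141, 0.001, 2.981]
force: [-0.8, -0.4, 7.0]
grip_width: 0.0107
finger_force: 59.4
```

Request:
{"op": "jog_arm", "data": {"motion": [[0, 0, -0.3, 0, 0], [0, 0, -0.6, 0, 0], [0, 0, -1, 0, 0], [0, 0, -1, 0, 0], [0, 0, -1, 0, 0], [0, 0, -0.4, 1, 0], [0, 0, 0, 1, 0], [0, 0, 0, 1, 0], [0, 0, 0, 1, 0], [0, 0, 0, 1, 0], [0, 0, 0, 1, 0], [0, 0, 0, 1, 0]]}}

```text
clock: 10.9
position: [0.4758, -0.3733, 0.1455]
tool_rot: [3.141, 0.001, 2.419]
force: [0.2, 0.4, -1.3]
grip_width: 0.0105
finger_force: 58.4
```

Request:
{"op": "jog_arm", "data": {"motion": [[0, 0, 0, 1, 0], [0, 0, 0, 1, 0], [0, 0, 0, 1, 0], [0, 0, 0, 1, 0], [0, 0, 0, 1, 0], [0, 0, 0, 1, 0], [0, 0, 0, 1, 0], [0, 0, 0, 1, 0], [0, 0, 0, 0, 0], [0, 0, 0, 0, 0]]}}

```text
clock: 11.9
position: [0.4758, -0.3733, 0.1448]
tool_rot: [3.141, 0.001, 1.784]
force: [1.5, -0.5, -1.7]
grip_width: 0.0109
finger_force: 58.5
```

Run:
```python
from h import *
plan(.588,-.119,.14,1.778)
```

```text
pos [ 0.4758 -0.3733  0.1448] yaw 1.7843 q [ 0.87  0.57 -0.44  1.69  0.29  0.95  0.54] | turn 0.079 shift now [7.493 5.451 0.161] after turn [7.527 5.404 0.161]
```

Request:
{"op": "jog_arm", "data": {"motion": [[0.4, 0.3, 0, 0, 0], [0.8, 0.58, 0, 0, 0], [0.9, 0.65, 0, 0, 0], [0.9, 0.65, 0, 0, 0], [0.9, 0.65, 0, 0, 0], [0.9, 0.65, 0, 0, 0], [0.9, 0.65, 0, 0, 0], [0.9, 0.65, 0, 0, 0], [0.6, 0.43, 0, 0, 0], [0.3, 0.24, 0, 0.08, 0], [0, 0, 0, 0, 0], [0, 0, 0, 0, 0]]}}

```text
clock: 13.1
position: [0.588, -0.1202, 0.1438]
tool_rot: [-3.141, 0.0, 1.775]
force: [-0.6, 0.1, -2.6]
grip_width: 0.0111
finger_force: 58.5
```

Run:
```python
from h import *
import pickle
plan(.588,-.119,.14,1.778)
p,c=grab('wrist'); cv2.imwrite('pics/w2.png',p); pickle.dump(c,open('w.pkl','wb'))
```

```text
pos [ 0.588  -0.1202  0.1438] yaw 1.7749 q [ 0.42  0.57 -0.46  1.7   0.3   0.95  0.05] | turn -0.038 shift now [0.039 0.009 0.125] after turn [0.039 0.009 0.125]
```

View pics/w2.png

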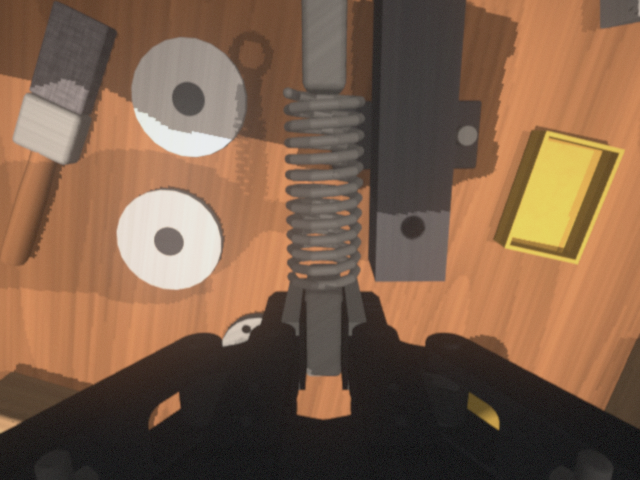

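Wrist view: the hole is at (412,228), the rail's right top edge runs (445,281) to (467,0), the lug end is at (323,375) and the tab is around (324,45).

Run:
```python
from h import *
import pickle
c=pickle.load(open('w.pkl','rb'))
h=ray(c,(412,228),.05)[0]; e=ray(c,[(445,281),(467,0)],.05); d=e[1]-e[0]; y=np.arctan2(d[1],d[0]); n=np.array([np.sin(y),-np.cos(y)])
print('hole',h,'edge yaw',y,'hole to edge',(e[0]-h)[:2]@n,'hole to end',(h-e[0])[:2]@[np.cos(y),np.sin(y)])
L=ray(c,(323,375),.208)[0];T=ray(c,(324,88),.208)[0];print('lug end',L,'tab near end',T, np.arctan2(*(T-L)[1::-1]))
P=np.array([.588,-.1202]);a=1.775;print('lug end in tool x,y',(L[:2]-P)@[np.cos(a),np.sin(a)],(L[:2]-P)@[np.sin(a),-np.cos(a)])
p,cc=grab('side'); cv2.imwrite('pics/s3.png',p)
```

```text
hole [ 0.64869547 -0.11583903  0.05      ] edge yaw 1.7796613973610356 hole to edge 0.025692602335457834 hole to end 0.0394481103146658
lug end [ 0.59013591 -0.13568771  0.208     ] tab near end [ 0.5723034  -0.04817128  0.208     ] 1.7718064341367308
lug end in tool x,y -0.015599053048474783 -0.0010491827393337542
```

Run:
```python
from h import *
plan(.6466,-.1057,.06,1.78)
```

```text
pos [ 0.5879 -0.1208  0.1438] yaw 1.7736 q [ 0.42  0.57 -0.46  1.7   0.3   0.95  0.05] | turn -0.08 shift now [0.098 2.018 2.792] after turn [0.085 2.019 2.792]
```

Request:
{"op": "jog_arm", "data": {"motion": [[0.03, 0.4, 0, -0.08, 0], [0.06, 0.8, 0, 0, 0], [0, 0.6, 0, 0, 0], [0, 0.22, 0.5, 0, 0], [0, 0, 1, 0, 0], [0, 0, 0.8, 0, 0], [0, 0, 0.49, 0, 0], [0, 0, 0, 0, 0], [0, 0, 0, 0, 0]]}}

```text
clock: 14.1
position: [0.6474, -0.1041, 0.0605]
tool_rot: [3.141, -0.0, 1.781]
force: [0.4, 0.1, -1.8]
grip_width: 0.0106
finger_force: 58.6
```

Run:
```python
from h import *
plan(.6466,-.1057,.017,1.78)
ims=[]
for n,(x,y) in [('side',(285,200)),('scene',(190,160))]:
    p,c=grab(n); ims.append(cv2.resize(p[y:y+150,x:x+130],None,fx=3,fy=3,interpolation=cv2.INTER_CUBIC)); print(n,proj(c,[.6487,-.1158,.05]).round(1))
cv2.imwrite('pics/f.png',np.hstack(ims))
```

```text
pos [ 0.6474 -0.1041  0.0605] yaw 1.7814 q [ 0.34  0.75 -0.42  1.6   0.37  0.87 -0.01] | turn 0.018 shift now [-0.047 -0.036  1.451] after turn [-0.047 -0.035  1.451]
side [[364.6 292.2]]
scene [[253.1 232.5]]
```

View pics/f.png

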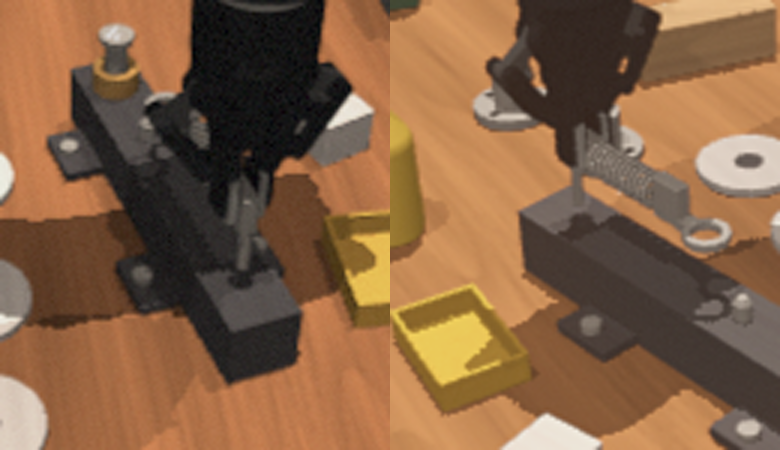

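The leg tip sits right above the hole in both views; I'll lower it in.

Request:
{"op": "jog_arm", "data": {"motion": [[-0.05, -0.04, 0.2, 0, 0], [0, 0, 0.3, 0, 0], [0, 0, 0.3, 0, 0], [0, 0, 0.25, 0, 0], [0, 0, 0.2, 0, 0], [0, 0, 0.1, 0, 0], [0, 0, 0.06, 0, 0], [0, 0, 0, 0, 0]]}}

```text
clock: 15.0
position: [0.6463, -0.1057, 0.0177]
tool_rot: [-3.142, -0.0, 1.782]
force: [-0.1, 1.0, -1.6]
grip_width: 0.0109
finger_force: 58.6
```

Request:
{"op": "jog_arm", "data": {"motion": [[0, 0, 0.05, 0, 0], [0, 0, 0.05, 0, 0], [0, 0, 0, 0, 0]]}}

```text
clock: 15.3
position: [0.6466, -0.1058, 0.0159]
tool_rot: [3.141, 0.001, 1.781]
force: [-4.9, 0.6, 13.3]
grip_width: 0.0108
finger_force: 60.7
```

Request:
{"op": "jog_arm", "data": {"motion": [[0, 0, 0, 0, 0.3], [0, 0, 0, 0, 0.3], [0, 0, 0, 0, 0.3], [0, 0, -1, 0, 0.5], [0, 0, -1, 0, 0.5], [0, 0, -1, 0, 0.5], [0, 0, -1, 0, 0.5], [0, 0, 0, 0, 0.5], [0, 0, 0, 0, 0.5]]}}

```text
clock: 16.2
position: [0.6464, -0.1059, 0.1352]
tool_rot: [3.141, 0.0, 1.781]
force: [0.0, -0.4, -0.1]
grip_width: 0.043
finger_force: 0.0
```

Run:
```python
from h import *
import pickle
plan(.6466,-.1057,.017,1.78)
p,c=grab('wrist'); cv2.imwrite('pics/w3.png',p); pickle.dump(c,open('w.pkl','wb'))
```

```text
pos [ 0.6464 -0.1059  0.1352] yaw 1.7814 q [ 0.36  0.66 -0.45  1.55  0.32  1.    0.03] | turn 0.017 shift now [0.004 0.007 3.939] after turn [0.004 0.007 3.939]
```

View pics/w3.png

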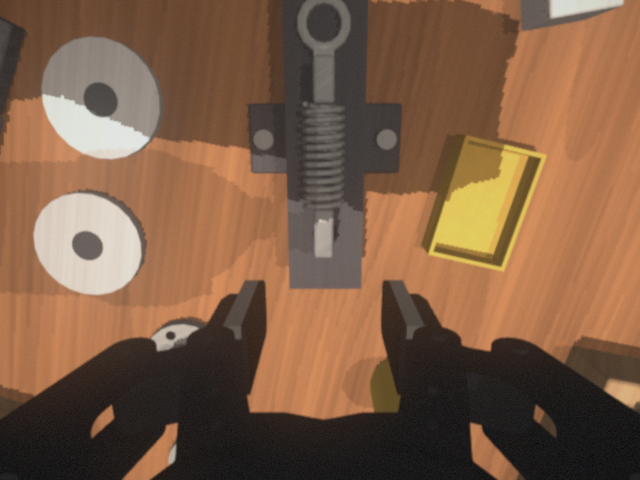

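Run:
```python
from h import *
import pickle
c=pickle.load(open('w.pkl','rb'))
for n,uv,z in [('eye',(323,23),.057),('tab ends',(323.5,53),.08),('',(323.5,101),.08),('lugend',(323,257),.08)]: print(n,ray(c,uv,z)[0].round(4))
plan(.6285,-.0204,.016,1.78)
```

```text
eye [0.6207 0.0095 0.057 ]
tab ends [ 0.6249 -0.0092  0.08  ]
 [ 0.6301 -0.0331  0.08  ]
lugend [ 0.6487 -0.1216  0.08  ]
pos [ 0.646  -0.1058  0.1343] yaw 1.7815 q [ 0.36  0.66 -0.45  1.55  0.32  1.    0.03] | turn 0.019 shift now [2.906 0.027 3.943] after turn [2.906 0.022 3.943]
```

Request:
{"op": "jog_arm", "data": {"motion": [[0.7, 0, 0, 0, 0.45], [1, 0.02, 0, 0, 0.45], [0.8, 0.02, 0, 0, 0.45], [0.4, 0, 0.5, 0, 0.45], [0, 0, 1, 0, 0.45], [0, 0, 1, 0, 0.45], [0, 0, 0.8, 0, 0.45], [0, 0, 0.5, 0, 0.45], [0, 0, 0.12, 0, 0.45], [0, 0, 0, 0, 0.45]]}}

```text
clock: 17.25
position: [0.6291, -0.0203, 0.017]
tool_rot: [-3.141, -0.0, 1.782]
force: [-0.8, 0.9, -0.3]
grip_width: 0.0386
finger_force: 0.0
```

Request:
{"op": "jog_arm", "data": {"motion": [[0, 0, 0, 0, 0], [0, 0, 0, 0, 0], [0, 0, 0, 0, 0], [0, 0, 0, 0, 0], [0, 0, 0, 0, 0], [0, 0, 0, 0, 0], [0, 0, 0, 0, 0], [0, 0, 0, 0, 0]], "newtons": 100}}

```text
clock: 18.05
position: [0.6301, -0.0204, 0.0186]
tool_rot: [3.14, 0.0, 1.781]
force: [-1.4, 0.4, 6.5]
grip_width: 0.0101
finger_force: 98.2
```

Run:
```python
from h import *
plan(.6285-.0062,-.0204+.0294,.036,1.7797)
```

```text
pos [ 0.6301 -0.0204  0.0186] yaw 1.7813 q [ 0.2   0.77 -0.4   1.69  0.41  0.76 -0.18] | turn 0.02 shift now [ 1.014 -0.048 -0.581] after turn [ 1.014 -0.05  -0.581]
```

Request:
{"op": "jog_arm", "data": {"motion": [[0, 0, -0.2, 0, 0], [0, 0, -0.25, 0, 0], [0, 0, -0.2, 0, 0], [0.3, 0, 0, 0, 0], [0.3, 0, 0, 0, 0], [0.3, -0.02, 0, 0, 0], [0.12, -0.02, 0, 0, 0], [0, 0, 0, 0, 0], [0, 0, 0, 0, 0]]}}

```text
clock: 18.95
position: [0.622, 0.0092, 0.0367]
tool_rot: [3.141, 0.001, 1.782]
force: [4.2, -6.4, 0.2]
grip_width: 0.01
finger_force: 97.9
```

Run:
```python
from h import *
import pickle
plan(.6285-.0062,-.0204+.0294,.036,1.7797); print(bot.observe()['force'])
ims=[]
p,c=grab('wrist'); ims.append(cv2.resize(p[0:260,200:440],None,fx=1.6,fy=1.6)); pickle.dump(c,open('w.pkl','wb'))
for n,(x,y) in [('side',(285,200)),('scene',(260,210))]:
    p,c=grab(n); ims.append(cv2.resize(p[y:y+104,x:x+100],None,fx=4,fy=4,interpolation=cv2.INTER_CUBIC)[:416,:200 if n=='zz' else 400])
M=np.hstack([i[:416] for i in ims]); M=cv2.resize(M,None,fx=800/M.shape[1],fy=800/M.shape[1]); print(M.shape); cv2.imwrite('pics/g.png',M)
```

```text
pos [0.622  0.0092 0.0367] yaw 1.7823 q [ 0.16  0.74 -0.41  1.71  0.39  0.78 -0.22] | turn 0.032 shift now [-0.009  0.007  0.024] after turn [-0.009  0.007  0.024]
[ 4.21179261 -6.37197075  0.23916054]
(281, 800, 3)
```

View pics/g.png

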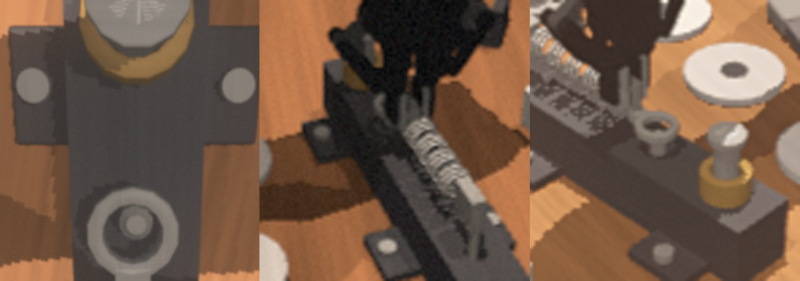

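Run:
```python
from h import *
import pickle
c=pickle.load(open('w.pkl','rb'))
e=ray(c,(322.6,215),.0755)[0];p=ray(c,(325.8,205.4),.066)[0]; d=(p-e)[:2];a=1.78
print(e,p,'tool x,y mm',1000*d@[np.cos(a),np.sin(a)],1000*d@[np.sin(a),-np.cos(a)])
```

```text
[0.61400905 0.04063596 0.0755    ] [0.61487221 0.04234201 0.066     ] tool x,y mm 1.4895889360344894 1.1986560170017704
```

Request:
{"op": "jog_arm", "data": {"motion": [[0.05, 0.03, 0, 0, 0], [0, 0, 0.2, 0, 0], [0, 0, 0.2, 0, 0], [0, 0, 0.15, 0, 0], [0, 0, 0.1, 0, 0], [0, 0, 0.06, 0, 0], [0, 0, 0, 0, 0]]}}

```text
clock: 19.8
position: [0.6226, 0.0102, 0.0184]
tool_rot: [3.141, 0.003, 1.781]
force: [-18.6, -11.4, 57.4]
grip_width: 0.0099
finger_force: 106.3
```

Request:
{"op": "jog_arm", "data": {"motion": [[0, 0, -0.07, 0, 0], [0, 0, 0, 0, 0]]}}

```text
clock: 20.0
position: [0.6224, 0.0103, 0.0185]
tool_rot: [3.141, 0.002, 1.781]
force: [-4.4, -9.3, 19.9]
grip_width: 0.0096
finger_force: 101.1
```

Request:
{"op": "jog_arm", "data": {"motion": [[0, 0, 0, 0, 0.35], [0, 0, 0, 0, 0.35], [0, 0, 0, 0, 0.35], [0, 0, -1, 0, 0.35], [0, 0, -1, 0, 0.35], [0, 0, -1, 0, 0.35], [0, 0, -1, 0, 0.35], [0, 0, 0, 0, 0.35], [0, 0, 0, 0, 0.35]]}}

```text
clock: 20.9
position: [0.6222, 0.0112, 0.1376]
tool_rot: [3.141, 0.0, 1.782]
force: [-0.2, 0.0, 0.2]
grip_width: 0.0297
finger_force: 0.0
```

Run:
```python
from h import *
import pickle
ims=[]
p,c=grab('wrist'); pickle.dump(c,open('w.pkl','wb')); cv2.imwrite('pics/w4.png',p); ims.append(cv2.resize(p,(400,300)))
p,c=grab('scene'); ims.append(cv2.resize(p[200:290,240:360],(400,300),interpolation=cv2.INTER_CUBIC))
cv2.imwrite('pics/h.png',np.hstack(ims)); plan(.6,0,.1,1.78)
```

```text
pos [0.6216 0.0111 0.1364] yaw 1.7818 q [ 0.2   0.61 -0.46  1.64  0.32  0.96 -0.17] | turn 0.023 shift now [-0.21  -0.78   1.213] after turn [-0.211 -0.78   1.213]
```

View pics/h.png

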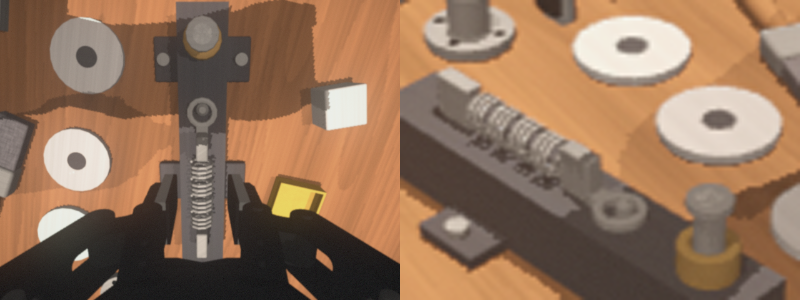

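Spring strung: in the wrist half the eye ring surrounds the post at (203,112), and in the scene half the ring lies on the rail. Next I'll detect pads and hubs by low-saturation blobs.

```bash
cat >> h.py <<'E'
def blobs(n,zs=.02,box=(.35,.7,-.45,.45),amin=250,amax=4000,smax=70):
    p,c=grab(n); hsv=cv2.cvtColor(p,cv2.COLOR_BGR2HSV)
    m=((hsv[...,1]<smax)&(hsv[...,2]>45)).astype(np.uint8)
    m=cv2.morphologyEx(m,cv2.MORPH_OPEN,np.ones((3,3),np.uint8))
    nl,l,s,ce=cv2.connectedComponentsWithStats(m)
    for i in range(1,nl):
        if amin<s[i,4]<amax:
            w=ray(c,ce[i],zs)[0]
            if box[0]<w[0]<box[1] and box[2]<w[1]<box[3]:
                print(n,'px',ce[i].round(),'area',s[i,4],'wh',s[i,2:4],'V',round(hsv[...,2][l==i].mean()),'xy',w[:2].round(4))
E
python3 - <<'E'
from h import *
import pickle
blobs('side'); blobs('scene')
blobs('wrist',.008,amin=1500,amax=30000)
c=pickle.load(open('w.pkl','rb'))
print('post/eye',ray(c,(324,178),.057),'pad',ray(c,[(139,91),(123,256)],.008),'brush edge',ray(c,(60,190),.02))
E
```

```text
side px [306. 179.] area 278 wh [21 19] V 117 xy [0.597  0.3756]
side px [267. 230.] area 591 wh [34 22] V 206 xy [0.4721 0.1558]
side px [226. 245.] area 306 wh [10 35] V 124 xy [0.3745 0.1103]
side px [354. 275.] area 1721 wh [57 73] V 92 xy [ 0.6461 -0.0334]
side px [271. 260.] area 711 wh [36 25] V 124 xy [0.474  0.0417]
side px [275. 300.] area 996 wh [40 31] V 191 xy [ 0.4737 -0.0825]
side px [231. 306.] area 798 wh [30 43] V 122 xy [ 0.3872 -0.0874]
side px [278. 343.] area 1314 wh [45 37] V 210 xy [ 0.4715 -0.1914]
side px [331. 374.] area 976 wh [37 37] V 142 xy [ 0.5564 -0.2709]
side px [362. 427.] area 1260 wh [41 42] V 147 xy [ 0.5866 -0.3733]
scene px [230. 193.] area 385 wh [26 22] V 155 xy [ 0.5954 -0.3482]
scene px [260. 207.] area 431 wh [26 24] V 156 xy [ 0.5648 -0.2449]
scene px [309. 215.] area 583 wh [35 21] V 224 xy [ 0.4852 -0.1531]
scene px [364. 221.] area 540 wh [32 30] V 147 xy [ 0.3958 -0.0609]
scene px [295. 266.] area 3131 wh [120  94] V 104 xy [ 0.616  -0.0025]
scene px [335. 237.] area 701 wh [37 23] V 210 xy [ 0.4881 -0.0436]
scene px [432. 266.] area 562 wh [47 36] V 154 xy [0.3857 0.1489]
scene px [371. 267.] area 893 wh [40 27] V 162 xy [0.4889 0.0826]
scene px [410. 298.] area 1141 wh [46 32] V 227 xy [0.4869 0.1952]
scene px [489. 314.] area 682 wh [30 28] V 205 xy [0.4017 0.3047]
scene px [446. 410.] area 1527 wh [46 46] V 170 xy [0.6109 0.4041]
wrist px [140.  89.] area 11579 wh [120 124] V 153 xy [0.4747 0.0673]
wrist px [ 20. 240.] area 5100 wh [ 55 137] V 119 xy [ 0.3931 -0.0657]
wrist px [124. 255.] area 8570 wh [109 101] V 221 xy [ 0.4745 -0.0607]
wrist px [111. 374.] area 7425 wh [136  89] V 114 xy [ 0.4725 -0.1713]
post/eye [[0.6158105  0.03901989 0.057     ]] pad [[ 0.47465958  0.06552748  0.008     ]
 [ 0.47403624 -0.06212431  0.008     ]] brush edge [[ 0.42970816 -0.01525425  0.02      ]]
```

Request:
{"op": "jog_arm", "data": {"motion": [[-0.5, -0.24, 0, 0, 0.6], [-0.9, -0.43, 0, 0, 0.6], [-0.98, -0.46, 0, 0, 0.6], [-0.98, -0.47, 0, 0, 0.6], [-0.98, -0.47, 0, 0, 0.6], [-0.98, -0.47, 0, 0, 0.6], [-0.98, -0.47, 0, 0, 0.6], [-0.98, -0.47, 0, 0, 0.6], [-0.7, -0.33, 0, 0, 0.6], [-0.33, -0.14, 0, 0, 0.6], [0, 0, 0, 0, 0.6], [0, 0, 0, 0, 0.6]]}}

```text
clock: 22.35
position: [0.5587, -0.2566, 0.1374]
tool_rot: [3.141, -0.001, 1.782]
force: [0.6, 0.3, -1.3]
grip_width: 0.0513
finger_force: 0.0
```

Run:
```python
from h import *
import pickle
plan(.5578,-.2577,-.01,1.78)
p,c=grab('wrist'); cv2.imwrite('pics/w5.png',p); pickle.dump(c,open('w.pkl','wb')); print(proj(c,[[.5578,-.2577,.042],[.5578,-.2577,0.01],[.5888,-.3613,.042]]).round())
```

```text
pos [ 0.5587 -0.2566  0.1374] yaw 1.7823 q [ 0.64  0.6  -0.45  1.66  0.3   0.95  0.29] | turn 0.029 shift now [-0.031 -0.037  4.912] after turn [-0.031 -0.036  4.912]
[[323. 218.]
 [323. 208.]
 [334. 356.]]
```

View pics/w5.png

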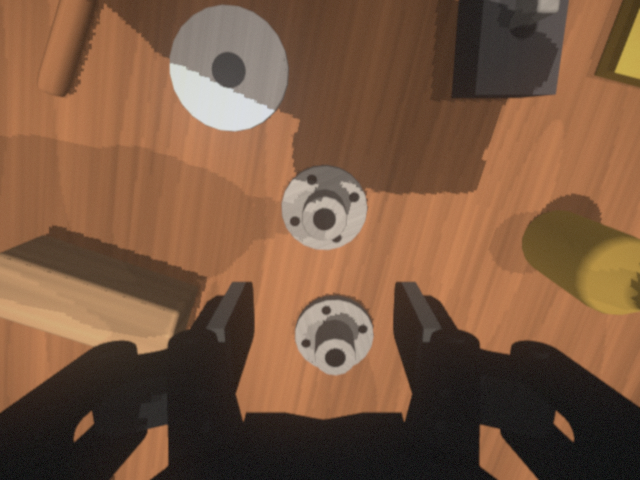

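Hub tops at (324,218) and (335,356) are exactly where predicted; pad at (228,68). Grasping the first.

Request:
{"op": "jog_arm", "data": {"motion": [[-0.03, -0.04, 0.5, 0, 0.6], [0, 0, 1, 0, 0.6], [0, 0, 1, 0, 0.6], [0, 0, 1, 0, 0.6], [0, 0, 0.8, 0, 0.6], [0, 0, 0.4, 0, 0.6], [0, 0, 0.2, 0, 0.6], [0, 0, 0, 0, 0.6], [0, 0, 0, 0, 0.6]]}}

```text
clock: 23.3
position: [0.5581, -0.2588, -0.0086]
tool_rot: [3.141, 0.001, 1.782]
force: [0.2, -0.5, 0.5]
grip_width: 0.0512
finger_force: 0.0
```

Request:
{"op": "jog_arm", "data": {"motion": [[0, 0, 0, 0, 0], [0, 0, 0, 0, 0], [0, 0, 0, 0, 0], [0, 0, 0, 0, 0], [0, 0, 0, 0, 0], [0, 0, 0, 0, 0]], "newtons": 50}}

```text
clock: 23.9
position: [0.5582, -0.2591, -0.0082]
tool_rot: [3.14, 0.001, 1.781]
force: [-2.2, 1.8, 10.7]
grip_width: 0.0294
finger_force: 48.5
```

Request:
{"op": "jog_arm", "data": {"motion": [[0, 0, -0.4, 0, 0], [0, 0, -0.8, 0, 0], [0, 0, -0.47, 0, 0], [0.5, -0.33, 0, 0, 0], [0.8, -0.53, 0, 0, 0], [0.8, -0.53, 0, 0, 0], [0.8, -0.53, 0, 0, 0], [0.47, -0.32, 0, 0, 0], [0, 0, 0, 0, 0], [0, 0, 0, 0, 0]]}}

```text
clock: 24.9
position: [0.4712, -0.1743, 0.0413]
tool_rot: [3.141, 0.001, 1.782]
force: [0.3, 0.3, -2.4]
grip_width: 0.0293
finger_force: 50.0
```

Run:
```python
from h import *
plan(.4715,-.1742,0.0005,1.78)
```

```text
pos [ 0.4712 -0.1743  0.0413] yaw 1.7817 q [ 0.54  0.58 -0.4   2.02  0.39  0.61  0.09] | turn 0.021 shift now [0.002 0.011 1.359] after turn [0.002 0.011 1.359]
```

Request:
{"op": "jog_arm", "data": {"motion": [[0, 0, 0.4, 0, 0], [0, 0, 0.5, 0, 0], [0, 0, 0.3, 0, 0], [0, 0, 0.16, 0, 0], [0, 0, 0, 0, 0], [0, 0, 0, 0, 0]]}}

```text
clock: 25.5
position: [0.4708, -0.1741, -0.0004]
tool_rot: [-3.142, -0.0, 1.781]
force: [-0.6, 0.1, -3.5]
grip_width: 0.0291
finger_force: 53.5
```

Request:
{"op": "jog_arm", "data": {"motion": [[0, 0, 0, 0, 0.6], [0, 0, 0, 0, 0.6], [0, 0, 0, 0, 0.6], [0, 0, 0, 0, 0.6], [0, 0, -0.6, 0, 0.6], [0, 0, -1, 0, 0.6], [0, 0, -1, 0, 0.6], [0, 0, -0.6, 0, 0.6], [0, 0, 0, 0, 0.6]]}}

```text
clock: 26.4
position: [0.4719, -0.1745, 0.098]
tool_rot: [3.138, 0.002, 1.781]
force: [1.7, 0.5, -0.5]
grip_width: 0.051
finger_force: 0.0
```

Run:
```python
from h import *
plan(.5888,-.3613,-.01,1.78)
blobs('side'); blobs('scene')
```

```text
pos [ 0.4719 -0.1745  0.098 ] yaw 1.7812 q [ 0.58  0.49 -0.45  1.99  0.32  0.73  0.14] | turn 0.015 shift now [-6.904  2.511  3.601] after turn [-6.901  2.519  3.601]
side px [349. 269.] area 2086 wh [74 89] V 101 xy [ 0.6404 -0.0128]
side px [228. 247.] area 390 wh [22 35] V 144 xy [0.3803 0.1037]
side px [275. 299.] area 1086 wh [40 43] V 126 xy [ 0.4743 -0.0787]
side px [232. 306.] area 807 wh [31 42] V 88 xy [ 0.3876 -0.0869]
side px [278. 342.] area 1343 wh [45 42] V 157 xy [ 0.4714 -0.1899]
side px [362. 427.] area 1263 wh [41 42] V 158 xy [ 0.5866 -0.3732]
scene px [230. 193.] area 383 wh [26 22] V 150 xy [ 0.5955 -0.3481]
scene px [309. 213.] area 676 wh [35 29] V 146 xy [ 0.4807 -0.159 ]
scene px [364. 221.] area 541 wh [32 30] V 111 xy [ 0.3966 -0.06  ]
scene px [289. 255.] area 2233 wh [120  75] V 124 xy [ 0.6063 -0.0416]
scene px [335. 237.] area 702 wh [37 23] V 157 xy [ 0.4882 -0.0433]
scene px [432. 266.] area 569 wh [46 37] V 169 xy [0.3855 0.1477]
scene px [371. 267.] area 903 wh [41 28] V 219 xy [0.4889 0.0822]
scene px [410. 298.] area 1139 wh [46 32] V 221 xy [0.4869 0.1952]
scene px [311. 305.] area 300 wh [27 20] V 119 xy [0.6512 0.1103]
scene px [489. 315.] area 681 wh [30 28] V 199 xy [0.4018 0.3047]
scene px [446. 410.] area 1522 wh [46 46] V 164 xy [0.611  0.4041]
```

Request:
{"op": "jog_arm", "data": {"motion": [[-0.5, 0.18, 0, 0, 0.6], [-0.9, 0.33, 0, 0, 0.6], [-1, 0.36, 0, 0, 0.6], [-1, 0.36, 0, 0, 0.6], [-1, 0.36, 0, 0, 0.6], [-1, 0.36, 0, 0, 0.6], [-0.9, 0.33, 0, 0, 0.6], [-0.6, 0.24, 0, 0, 0.6], [0, 0, 0, 0, 0.6], [0, 0, 0, 0, 0.6]]}}

```text
clock: 27.5
position: [0.5872, -0.3599, 0.0941]
tool_rot: [-3.14, -0.002, 1.782]
force: [0.1, -0.5, 0.3]
grip_width: 0.051
finger_force: 0.0
```

Run:
```python
from h import *
plan(.5888,-.3613,-.01,1.78)
```

```text
pos [ 0.5872 -0.3599  0.0941] yaw 1.7817 q [ 0.71  0.75 -0.41  1.48  0.33  0.98  0.42] | turn 0.021 shift now [-0.058  0.041  3.471] after turn [-0.058  0.041  3.471]
```

Request:
{"op": "jog_arm", "data": {"motion": [[-0.06, 0.04, 0.5, 0, 0.6], [0, 0, 1, 0, 0.6], [0, 0, 0.9, 0, 0.6], [0, 0, 0.6, 0, 0.6], [0, 0, 0.3, 0, 0.6], [0, 0, 0.17, 0, 0.6], [0, 0, 0, 0, 0.6], [0, 0, 0, 0, 0.6]]}}

```text
clock: 28.3
position: [0.5899, -0.3624, -0.0074]
tool_rot: [3.141, 0.001, 1.781]
force: [0.5, -0.2, 0.3]
grip_width: 0.0512
finger_force: 0.0
```

Request:
{"op": "jog_arm", "data": {"motion": [[0, 0, 0, 0, 0], [0, 0, 0, 0, 0], [0, 0, 0, 0, 0], [0, 0, 0, 0, 0], [0, 0, 0, 0, 0], [0, 0, 0, 0, 0]], "newtons": 50}}

```text
clock: 28.9
position: [0.59, -0.3624, -0.0071]
tool_rot: [3.141, 0.001, 1.781]
force: [-1.2, 0.5, 8.5]
grip_width: 0.0296
finger_force: 48.7
```

Request:
{"op": "jog_arm", "data": {"motion": [[0, 0, -0.4, 0, 0], [0, 0, -0.8, 0, 0], [0, 0, -1, 0, 0], [0, 0, -0.8, 0, 0], [0, 0, 0, 0, 0], [0, 0, 0, 0, 0]]}}

```text
clock: 29.5
position: [0.5895, -0.3623, 0.0824]
tool_rot: [3.141, 0.001, 1.781]
force: [-0.8, 0.7, -2.8]
grip_width: 0.0294
finger_force: 49.8
```

Run:
```python
from h import *
plan(.4746,.066,.082,1.78)
```

```text
pos [ 0.5895 -0.3623  0.0824] yaw 1.7814 q [ 0.71  0.77 -0.41  1.48  0.34  0.96  0.42] | turn 0.017 shift now [ 1.4761e+01 -7.6000e-01  1.4000e-02] after turn [ 1.476e+01 -7.800e-01  1.400e-02]
```

Request:
{"op": "jog_arm", "data": {"motion": [[0.4, -0.02, 0, 0, 0], [0.8, -0.04, 0, 0, 0], [1, -0.05, 0, 0, 0], [1, -0.05, 0, 0, 0], [1, -0.05, 0, 0, 0], [1, -0.05, 0, 0, 0], [1, -0.05, 0, 0, 0], [1, -0.05, 0, 0, 0], [1, -0.05, 0, 0, 0], [1, -0.05, 0, 0, 0], [1, -0.05, 0, 0, 0], [1, -0.05, 0, 0, 0]]}}

```text
clock: 30.7
position: [0.501, -0.0353, 0.081]
tool_rot: [-3.14, -0.001, 1.782]
force: [0.0, 0.1, -1.6]
grip_width: 0.0297
finger_force: 49.8
```

Request:
{"op": "jog_arm", "data": {"motion": [[1, -0.05, 0, 0, 0], [1, -0.05, 0, 0, 0], [0.9, -0.05, 0, 0, 0], [0.5, -0.05, 0, 0, 0], [0.16, -0.05, 0, 0, 0], [0, 0, 0, 0, 0], [0, 0, 0, 0, 0]]}}

```text
clock: 31.4
position: [0.4728, 0.065, 0.0815]
tool_rot: [-3.141, 0.0, 1.781]
force: [1.1, -0.6, -3.1]
grip_width: 0.0295
finger_force: 49.8
```

Run:
```python
from h import *
plan(.4746,.066,.0012,1.78)
```

```text
pos [0.4728 0.065  0.0815] yaw 1.7808 q [ 0.09  0.49 -0.45  2.06  0.34  0.66 -0.38] | turn 0.01 shift now [0.021 0.064 2.676] after turn [0.021 0.064 2.676]
```

Request:
{"op": "jog_arm", "data": {"motion": [[0.02, 0.06, 0.5, 0, 0], [0, 0, 0.9, 0, 0], [0, 0, 0.7, 0, 0], [0, 0, 0.35, 0, 0], [0, 0, 0.2, 0, 0], [0, 0, 0.03, 0, 0], [0, 0, 0, 0, 0], [0, 0, 0, 0, 0]]}}

```text
clock: 32.2
position: [0.4752, 0.0668, 0.002]
tool_rot: [3.14, 0.0, 1.781]
force: [-0.0, 0.3, -2.1]
grip_width: 0.0295
finger_force: 49.8
```

Request:
{"op": "jog_arm", "data": {"motion": [[0, 0, 0, 0, 0.6], [0, 0, 0, 0, 0.6], [0, 0, 0, 0, 0.6], [0, 0, 0, 0, 0.6], [0, 0, -0.6, 0, 0.6], [0, 0, -1, 0, 0.6], [0, 0, -1, 0, 0.6], [0, 0, -1, 0, 0.6], [0, 0, -0.6, 0, 0.6], [0, 0, 0, 0, 0.6]]}}

```text
clock: 33.2
position: [0.4759, 0.0669, 0.1295]
tool_rot: [3.138, 0.0, 1.781]
force: [0.1, 0.0, -0.6]
grip_width: 0.051
finger_force: 0.0
```

Run:
```python
from h import *
import pickle
C=pickle.load(open('cams.pkl','rb'))
print(ray(C['side'],(306,179),.02),ray(C['scene'],(446,410),.02))
plan(.595,.33,.13,1.78)
```

```text
[[0.5970775 0.3780875 0.02     ]] [[0.61047688 0.40434034 0.02      ]]
pos [0.4759 0.0669 0.1295] yaw 1.7812 q [ 0.13  0.42 -0.5   2.02  0.28  0.77 -0.33] | turn 0.015 shift now [ 7.747  5.713 -0.017] after turn [ 7.753  5.704 -0.017]
```

Request:
{"op": "jog_arm", "data": {"motion": [[0.4, 0.3, 0, 0, 0.6], [0.8, 0.59, 0, 0, 0.6], [1, 0.73, 0, 0, 0.6], [1, 0.73, 0, 0, 0.6], [1, 0.73, 0, 0, 0.6], [1, 0.73, 0, 0, 0.6], [1, 0.73, 0, 0, 0.6], [0.9, 0.66, 0, 0, 0.6], [0.65, 0.5, 0, 0, 0.6], [0, 0, 0, 0, 0.6], [0, 0, 0, 0, 0.6]]}}

```text
clock: 34.3
position: [0.5923, 0.3308, 0.1256]
tool_rot: [-3.14, 0.0, 1.783]
force: [0.3, 0.7, -0.9]
grip_width: 0.0513
finger_force: 0.0
```

Run:
```python
from h import *
import pickle
plan(.601,.391,-.01,1.78)
p,c=grab('wrist'); cv2.imwrite('pics/w6.png',p); pickle.dump(c,open('w.pkl','wb')); print(proj(c,[[.601,.391,.042],[.601,.391,.01]]))
```

```text
pos [0.5923 0.3308 0.1256] yaw 1.7827 q [-0.31  0.71 -0.46  1.49  0.35  1.03 -0.65] | turn 0.034 shift now [1.901 0.705 4.518] after turn [1.903 0.7   4.518]
[[358.86527531 131.93087973]
 [355.17201279 130.31083851]]
```

View pics/w6.png

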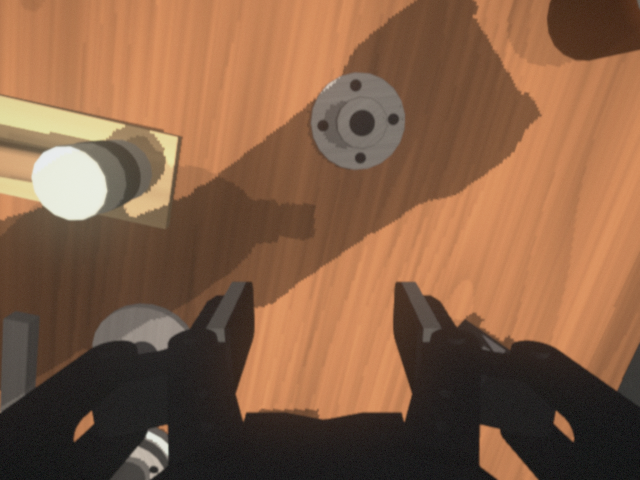

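Hub top at (362,123); mallet top face at (69,182); rest board corners at (181,137) and (165,228), top edge back to (0,95).

Run:
```python
from h import *
import pickle
c=pickle.load(open('w.pkl','rb'))
f=ray(c,(362,123),.042)[0]; print('fC',f,ray(c,(358,121),.01))
m=ray(c,(69,182),.074)[0]
e=ray(c,[(181,137),(165,228),(0,95)],.008); ax=e[0]-e[2]; y=np.arctan2(ax[1],ax[0]); mid=(e[0]+e[1])/2
print('mallet',m,'width',np.linalg.norm(e[0]-e[1]),'yaw edge',y,'yaw end',np.arctan2(*(e[1]-e[0])[1::-1]),'origin',mid[:2]-.035*np.array([np.cos(y),np.sin(y)]))
plan(f[0],f[1],-.01,1.78)
# side/scene cam handle mask
C=pickle.load(open('cams.pkl','rb'))
```

```text
fC [0.60164855 0.39668066 0.042     ] [[0.60147271 0.39755831 0.01      ]]
mallet [0.44330829 0.32976433 0.074     ] width 0.06923648148601445 yaw edge -0.015104133213058517 yaw end -1.6233197463530518 origin [0.44467763 0.32643528]
pos [0.5925 0.3299 0.126 ] yaw 1.7819 q [-0.31  0.71 -0.46  1.49  0.35  1.03 -0.65] | turn 0.024 shift now [2.113 0.764 4.533] after turn [2.114 0.76  4.533]
```

Request:
{"op": "jog_arm", "data": {"motion": [[0.6, 0.2, 0, 0, 0.6], [0.9, 0.32, 0, 0, 0.6], [0.61, 0.24, 0.4, 0, 0.6], [0, 0, 1, 0, 0.6], [0, 0, 1, 0, 0.6], [0, 0, 1, 0, 0.6], [0, 0, 0.7, 0, 0.6], [0, 0, 0.33, 0, 0.6], [0, 0, 0.1, 0, 0.6], [0, 0, 0, 0, 0.6], [0, 0, 0, 0, 0.6]]}}

```text
clock: 35.45
position: [0.6029, 0.3969, -0.0073]
tool_rot: [3.14, -0.001, 1.781]
force: [0.1, -0.1, -0.1]
grip_width: 0.0513
finger_force: 0.0
```

Request:
{"op": "jog_arm", "data": {"motion": [[0, 0, 0, 0, 0], [0, 0, 0, 0, 0], [0, 0, 0, 0, 0], [0, 0, 0, 0, 0], [0, 0, 0, 0, 0], [0, 0, 0, 0, 0]], "newtons": 50}}

```text
clock: 36.05
position: [0.6027, 0.3968, -0.0073]
tool_rot: [3.141, -0.0, 1.781]
force: [-2.5, -2.6, 9.8]
grip_width: 0.0297
finger_force: 48.6
```

Request:
{"op": "jog_arm", "data": {"motion": [[0, 0, -0.4, 0, 0], [0, 0, -0.8, 0, 0], [0, 0, -1, 0, 0], [0, 0, -0.8, 0, 0], [0, 0, -0.3, 0, 0], [0, 0, 0, 0, 0], [0, 0, 0, 0, 0]]}}

```text
clock: 36.75
position: [0.6019, 0.3961, 0.0894]
tool_rot: [-3.14, 0.001, 1.782]
force: [0.6, -0.2, -3.0]
grip_width: 0.0295
finger_force: 49.9
```

Run:
```python
from h import *
plan(.4728,.182,.09,1.78)
```

```text
pos [0.6019 0.3961 0.0894] yaw 1.7816 q [-0.41  0.81 -0.44  1.38  0.37  1.03 -0.71] | turn 0.02 shift now [-6.08  -5.701 -0.021] after turn [-6.089 -5.691 -0.021]
```

Request:
{"op": "jog_arm", "data": {"motion": [[-0.4, -0.38, 0, 0, 0], [-0.8, -0.75, 0, 0, 0], [-0.95, -0.89, 0, 0, 0], [-0.95, -0.89, 0, 0, 0], [-0.95, -0.89, 0, 0, 0], [-0.95, -0.89, 0, 0, 0], [-0.7, -0.65, 0, 0, 0], [-0.38, -0.35, 0, 0, 0], [0, 0, 0, 0, 0], [0, 0, 0, 0, 0]]}}

```text
clock: 37.75
position: [0.4734, 0.1826, 0.0899]
tool_rot: [-3.141, -0.0, 1.781]
force: [1.1, -0.7, -2.9]
grip_width: 0.0292
finger_force: 50.1
```

Run:
```python
from h import *
plan(.4728,.182,.0012,1.78)
```

```text
pos [0.4734 0.1826 0.0899] yaw 1.7813 q [-0.12  0.52 -0.48  1.98  0.35  0.73 -0.61] | turn 0.017 shift now [-0.016 -0.025  2.955] after turn [-0.016 -0.025  2.955]
```

Request:
{"op": "jog_arm", "data": {"motion": [[-0.02, -0.02, 0.5, 0, 0], [0, 0, 1, 0, 0], [0, 0, 0.7, 0, 0], [0, 0, 0.45, 0, 0], [0, 0, 0.25, 0, 0], [0, 0, 0.05, 0, 0], [0, 0, 0, 0, 0], [0, 0, 0, 0, 0]]}}

```text
clock: 38.55
position: [0.4736, 0.1821, 0.0026]
tool_rot: [3.14, -0.0, 1.782]
force: [0.3, -0.8, -2.4]
grip_width: 0.0298
finger_force: 50.1
```

Request:
{"op": "jog_arm", "data": {"motion": [[0, 0, 0, 0, 0.6], [0, 0, 0, 0, 0.6], [0, 0, 0, 0, 0.6], [0, 0, 0, 0, 0.6], [0, 0, -0.6, 0, 0.6], [0, 0, -1, 0, 0.6], [0, 0, -1, 0, 0.6], [0, 0, -1, 0, 0.6], [0, 0, -1, 0, 0.6], [0, 0, -0.4, 0, 0.6], [0, 0, 0, 0, 0.6], [0, 0, 0, 0, 0.6]]}}

```text
clock: 39.75
position: [0.4728, 0.1815, 0.1512]
tool_rot: [-3.141, 0.0, 1.781]
force: [-0.2, 0.4, -0.6]
grip_width: 0.0513
finger_force: 0.0
```

Run:
```python
from h import *
plan(.392,.33,.15,3.11)
```

```text
pos [0.4728 0.1815 0.1512] yaw 1.7814 q [-0.07  0.43 -0.53  1.93  0.28  0.86 -0.54] | turn -16.607 shift now [ 5.403 -1.6    0.041] after turn [2.849 4.862 0.041]
```

Request:
{"op": "jog_arm", "data": {"motion": [[0.5, -0.15, 0, 0, 0.6], [1, -0.3, 0, 0, 0.6], [1, -0.3, 0, 0, 0.6], [1, -0.3, 0, 0, 0.6], [1, -0.3, 0, 0, 0.6], [0.7, -0.2, 0, 0, 0.6], [0.2, -0.05, 0, -1, 0.6], [0, 0, 0, -1, 0.6], [0, 0, 0, -1, 0.6], [0, 0, 0, -1, 0.6], [0, 0, 0, -1, 0.6], [0, 0, 0, -1, 0.6]]}}

```text
clock: 40.95
position: [0.3916, 0.3298, 0.1505]
tool_rot: [-3.139, -0.0, 2.265]
force: [0.1, 0.5, -0.0]
grip_width: 0.0511
finger_force: 0.0
```

Request:
{"op": "jog_arm", "data": {"motion": [[0, 0, 0, -1, 0.6], [0, 0, 0, -1, 0.6], [0, 0, 0, -1, 0.6], [0, 0, 0, -1, 0.6], [0, 0, 0, -1, 0.6], [0, 0, 0, -1, 0.6], [0, 0, 0, -1, 0.6], [0, 0, 0, -1, 0.6], [0, 0, 0, -1, 0.6], [0, 0, 0, -1, 0.6], [0, 0, 0, -0.6, 0.6], [0, 0, 0, 0, 0.6]]}}

```text
clock: 42.15
position: [0.3917, 0.3299, 0.1506]
tool_rot: [-3.141, -0.002, 3.111]
force: [-0.5, -0.2, -0.5]
grip_width: 0.0512
finger_force: 0.0
```

Run:
```python
from h import *
import pickle
plan(.392,.33,-.006,3.11)
p,c=grab('wrist'); pickle.dump(c,open('w.pkl','wb')); cv2.imwrite('pics/w7.png',p)
print(proj(c,[[.444,.328,.074],[.392,.329,.052],[.332,.33,.052],[.255,.332,.052]]).round())
hsv=cv2.cvtColor(p,cv2.COLOR_BGR2HSV)
u0=int(proj(c,[.332,.33,.052])[0,0]); 
for q in (.35,.33,.31,.29):
    u,v=proj(c,[q,.33,.052])[0]; print(q,int(u),int(v),[tuple(int(a) for a in hsv[int(v),x]) for x in range(max(0,int(u)-100),min(640,int(u)+101),10)] if 0<=v<480 else '')
blobs('wrist',.074,amin=800,amax=30000)
```

```text
pos [0.3917 0.3299 0.1506] yaw 3.1106 q [-0.16  0.53 -0.89  1.9   0.5   0.95  0.26] | turn 0.008 shift now [-1.00e-02  5.00e-03  5.22e+00] after turn [-1.00e-02  5.00e-03  5.22e+00]
[[324. 300.]
 [323. 218.]
 [322. 129.]
 [321.  -0.]]
0.35 322 156 [(13, 143, 118), (12, 140, 199), (12, 141, 202), (12, 140, 204), (12, 140, 204), (13, 141, 206), (22, 85, 225), (23, 88, 223), (17, 102, 195), (15, 111, 219), (15, 111, 197), (16, 102, 132), (27, 72, 227), (27, 76, 226), (24, 84, 224), (13, 139, 211), (12, 141, 210), (12, 141, 210), (13, 142, 206), (12, 141, 208), (12, 142, 207)]
0.33 321 126 [(12, 141, 163), (12, 140, 162), (13, 136, 163), (12, 133, 163), (12, 137, 160), (12, 135, 160), (17, 101, 214), (16, 104, 188), (16, 106, 151), (15, 112, 198), (15, 110, 204), (17, 102, 123), (18, 98, 192), (17, 101, 191), (18, 100, 221), (12, 137, 193), (13, 142, 189), (12, 140, 191), (12, 138, 190), (12, 138, 192), (11, 144, 190)]
0.31 320 94 [(12, 140, 159), (12, 140, 159), (12, 140, 159), (12, 138, 157), (13, 136, 157), (12, 137, 155), (17, 103, 213), (17, 101, 214), (15, 109, 155), (15, 111, 197)
[... 157 characters left out ...]
 (12, 142, 178)]
0.29 319 61 [(12, 137, 158), (12, 145, 157), (12, 135, 162), (12, 138, 159), (12, 142, 158), (12, 139, 161), (15, 112, 186), (15, 112, 178), (15, 110, 169), (14, 113, 197), (15, 113, 201), (16, 104, 118), (23, 85, 218), (25, 81, 217), (22, 87, 219), (12, 140, 186), (12, 139, 185), (12, 141, 185), (12, 142, 182), (12, 144, 184), (12, 141, 184)]
wrist px [ 77. 189.] area 4108 wh [156  28] V 106 xy [0.3629 0.1742]
wrist px [326. 289.] area 3773 wh [64 80] V 151 xy [0.4363 0.3293]
wrist px [163. 306.] area 9454 wh [142 111] V 127 xy [0.4452 0.2179]
wrist px [ 32. 307.] area 5601 wh [74 91] V 146 xy [0.4435 0.1279]
wrist px [422. 312.] area 1006 wh [40 61] V 75 xy [0.4554 0.3951]
```

Request:
{"op": "jog_arm", "data": {"motion": [[0, 0, 0.5, 0, 0.6], [0, 0, 1, 0, 0.6], [0, 0, 1, 0, 0.6], [0, 0, 1, 0, 0.6], [0, 0, 0.9, 0, 0.6], [0, 0, 0.5, 0, 0.6], [0, 0, 0.3, 0, 0.6], [0, 0, 0, 0, 0.6], [0, 0, 0, 0, 0.6]]}}

```text
clock: 43.15
position: [0.3925, 0.3306, -0.0035]
tool_rot: [3.141, 0.001, 3.109]
force: [-0.4, 1.1, 0.5]
grip_width: 0.0512
finger_force: 0.0
```

Request:
{"op": "jog_arm", "data": {"motion": [[0, 0, 0, 0, 0], [0, 0, 0, 0, 0], [0, 0, 0, 0, 0], [0, 0, 0, 0, 0], [0, 0, 0, 0, 0], [0, 0, 0, 0, 0], [0, 0, 0, 0, 0]], "newtons": 110}}

```text
clock: 43.85
position: [0.3927, 0.3305, -0.003]
tool_rot: [3.141, 0.002, 3.11]
force: [-1.6, -2.7, 17.1]
grip_width: 0.0172
finger_force: 108.7
```

Request:
{"op": "jog_arm", "data": {"motion": [[0, 0, -0.3, 0, 0], [0, 0, -0.6, 0, 0], [0, 0, -1, 0, 0], [0, 0, -1, 0, 0], [0, 0, -1, 0, 0], [0, 0, -0.5, 0, 0], [0, 0, 0, 0, 0], [0, 0, 0, 0, 0]]}}

```text
clock: 44.65
position: [0.3922, 0.3296, 0.1271]
tool_rot: [-3.141, -0.0, 3.109]
force: [-0.4, -0.8, -3.9]
grip_width: 0.0171
finger_force: 108.0
```

Run:
```python
from h import *
pads=np.array([[.4715,-.1742],[.4746,.066],[.4728,.182]])
for n in ['side','scene']:
    p,c=grab(n); g=cv2.cvtColor(p,cv2.COLOR_BGR2GRAY).astype(float)
    for q in pads:
        u,v=proj(c,[*q,.042])[0]; x,y=int(round(u)),int(round(v)); r=6
        w=g[y-r:y+r+1,x-r:x+r+1]; k=(w<w.min()+.3*(np.median(w)-w.min())); yy,xx=np.nonzero(k)
        uv=(x-r+xx.mean(),y-r+yy.mean()); print(n,q,'exp',(x,y),'bore',np.round(uv,1),k.sum(),(1000*(ray(c,uv,.042)[0][:2]-q)).round(1))
plan(.6025-.052,.1045+.0016,.14,3.11)
p,c=grab('wrist');cv2.imwrite('pics/w8.png',p); blobs('wrist',.2,box=(-1,2,-1,2),amin=800,amax=30000)
```

```text
side [ 0.4715 -0.1742] exp (277, 328) bore [275.3 325. ] 30 [-2.2  6.4]
side [0.4746 0.066 ] exp (270, 246) bore [269.2 243.2] 13 [-0.1  8.9]
side [0.4728 0.182 ] exp (266, 216) bore [265.4 213.9] 7 [0.2 9. ]
scene [ 0.4715 -0.1742] exp (309, 201) bore [310.5 198. ] 4 [-10.8 -10.5]
scene [0.4746 0.066 ] exp (372, 252) bore [373.  248.2] 13 [-8.5 -8.4]
scene [0.4728 0.182 ] exp (413, 282) bore [413.4 278.6] 21 [-8.1 -6.4]
pos [0.3918 0.3296 0.1266] yaw 3.1096 q [-0.18  0.56 -0.86  1.93  0.54  0.91  0.22] | turn -0.005 shift now [-5.526 -7.278 -0.445] after turn [-5.523 -7.28  -0.445]
wrist px [ 71. 194.] area 4125 wh [144  30] V 119 xy [0.3421 0.2629]
wrist px [148. 324.] area 10823 wh [151 131] V 122 xy [0.3812 0.2783]
wrist px [ 24. 321.] area 4331 wh [57 97] V 167 xy [0.3792 0.2419]
wrist px [283. 307.] area 950 wh [25 60] V 81 xy [0.377  0.3178]
wrist px [364. 305.] area 946 wh [27 59] V 80 xy [0.3773 0.3413]
wrist px [324. 406.] area 1594 wh [78 26] V 100 xy [0.411  0.3288]
```

Request:
{"op": "jog_arm", "data": {"motion": [[-0.25, -0.33, 0, 0, 0], [-0.5, -0.66, 0, 0, 0], [-0.65, -0.86, 0, 0, 0], [-0.65, -0.86, 0, 0, 0], [-0.65, -0.86, 0, 0, 0], [-0.65, -0.86, 0, 0, 0], [-0.65, -0.86, 0, 0, 0], [-0.65, -0.86, 0, 0, 0], [-0.55, -0.72, 0, 0, 0], [-0.32, -0.4, 0, 0, 0], [0, 0, 0, 0, 0], [0, 0, 0, 0, 0]]}}

```text
clock: 46.05
position: [0.5503, 0.1073, 0.1277]
tool_rot: [3.141, -0.001, 3.11]
force: [-0.4, 0.5, -3.4]
grip_width: 0.0171
finger_force: 107.9
```

Run:
```python
from h import *
plan(.5504,.1063,.09,3.11)
for n in ['side','scene']:
    p,c=grab(n); cv2.imwrite(f'pics/{n}9.png',p); hsv=cv2.cvtColor(p,cv2.COLOR_BGR2HSV)
    u,v=proj(c,[.602,.1043,.2])[0]; x,y=int(u),int(v); w=((hsv[...,1]<60)&(hsv[...,2]>170))[y-25:y+26,x-25:x+26].astype(np.uint8)
    nl,l,s,ce=cv2.connectedComponentsWithStats(w); i=1+s[1:,4].argmax(); uv=ce[i]+[x-25,y-25]
    print(n,(x,y),uv,s[i],ray(c,uv,.203)[0])
```

```text
pos [0.5503 0.1073 0.1277] yaw 3.1098 q [ 0.28  0.62 -0.83  1.8   0.55  0.96  0.76] | turn -0.003 shift now [-0.004 -0.033  1.255] after turn [-0.004 -0.033  1.255]
side (324, 170) [327.34090909 173.22727273] [22 25 13  6 44] [0.60608904 0.0883854  0.203     ]
scene (333, 210) [330.91916168 209.64371257] [  0  18  40  15 334] [0.60727164 0.10467081 0.203     ]
```

Request:
{"op": "jog_arm", "data": {"motion": [[0, -0.03, 0.4, 0, 0], [0, 0, 0.6, 0, 0], [0, 0, 0.25, 0, 0], [0, 0, 0.15, 0, 0], [0, 0, 0.15, 0, 0], [0, 0, 0.15, 0, 0], [0, 0, 0.1, 0, 0], [0, 0, 0.07, 0, 0], [0, 0, 0, 0, 0]]}}

```text
clock: 47.05
position: [0.5506, 0.1064, 0.072]
tool_rot: [3.142, 0.0, 3.11]
force: [-2.6, -0.5, 0.9]
grip_width: 0.0173
finger_force: 108.7
```

Request:
{"op": "jog_arm", "data": {"motion": [[0, 0, 0.05, 0, 0], [0, 0, 0.05, 0, 0], [0, 0, 0.04, 0, 0], [0, 0, 0, 0, 0]]}}

```text
clock: 47.45
position: [0.5505, 0.1065, 0.0684]
tool_rot: [-3.141, 0.0, 3.11]
force: [-9.8, -1.8, 17.0]
grip_width: 0.0172
finger_force: 110.6
```

Request:
{"op": "jog_arm", "data": {"motion": [[0, 0, 0.04, 0, 0], [0, 0, 0.03, 0, 0], [0, 0, 0, 0, 0]]}}

```text
clock: 47.75
position: [0.5506, 0.1075, 0.0673]
tool_rot: [3.141, 0.001, 3.111]
force: [-18.1, 0.0, 33.7]
grip_width: 0.0174
finger_force: 113.5
```

Request:
{"op": "jog_arm", "data": {"motion": [[0, 0, -0.4, 0, 0], [0, 0, -0.9, 0, 0], [0, 0, -0.8, 0, 0], [0.3, 0.4, 0, 0, 0], [0.6, 0.8, 0, 0, 0], [0.65, 0.86, 0, 0, 0], [0.65, 0.86, 0, 0, 0], [0.65, 0.86, 0, 0, 0], [0.65, 0.86, 0, 0, 0], [0.65, 0.86, 0, 0, 0], [0.6, 0.8, 0, 0, 0], [0.5, 0.62, 0, 0, 0]]}}

```text
clock: 48.95
position: [0.3981, 0.3203, 0.1281]
tool_rot: [3.141, -0.0, 3.111]
force: [0.4, 0.1, -3.2]
grip_width: 0.0174
finger_force: 108.5
```

Request:
{"op": "jog_arm", "data": {"motion": [[0.2, 0.25, 0, 0, 0], [0, 0, 0, 0, 0], [0, 0, 0, 0, 0]]}}

```text
clock: 49.25
position: [0.3946, 0.3255, 0.1282]
tool_rot: [-3.141, 0.0, 3.109]
force: [-0.8, -0.4, -2.1]
grip_width: 0.0172
finger_force: 108.6
```

Run:
```python
from h import *
plan(.3927,.3305,-.003,3.11)
for n in ['side','scene']:
    p,c=grab(n); cv2.imwrite(f'pics/{n}10.png',p); q=cv2.imread(f'pics/{n}0.png'); g=lambda a:cv2.cvtColor(a,cv2.COLOR_BGR2GRAY)
    T=proj(c,[.602,.1043,.1])[0]; B=proj(c,[.602,.1043,.08])[0]; print(n,T.round(1),B.round(1))
    u,v=T.astype(int); t=q[v-7:v+8,u-9:u+10]
    r=cv2.matchTemplate(p[v-15:v+40,u-25:u+26],t,cv2.TM_CCOEFF_NORMED); _,m,_,l=cv2.minMaxLoc(r); print('match',round(m,2),'shift',l[0]-16,l[1]-8,'expected',(B-T).round(1))
```

```text
pos [0.3946 0.3255 0.1282] yaw 3.1092 q [-0.17  0.56 -0.86  1.93  0.53  0.91  0.24] | turn -0.011 shift now [0.069 0.165 4.373] after turn [0.069 0.165 4.373]
side [323.5 209.9] [323.4 217.2]
match 0.93 shift 0 7 expected [-0.1  7.3]
scene [332.  258.6] [331.8 267.5]
match 0.91 shift 0 9 expected [-0.2  8.9]
```

Request:
{"op": "jog_arm", "data": {"motion": [[0.07, 0.16, 0.3, 0, 0], [0, 0, 0.8, 0, 0], [0, 0, 1, 0, 0], [0, 0, 1, 0, 0], [0, 0, 0.6, 0, 0], [0, 0, 0.3, 0, 0], [0, 0, 0.15, 0, 0], [0, 0, 0.1, 0, 0], [0, 0, 0.05, 0, 0], [0, 0, 0, 0, 0]]}}

```text
clock: 50.35
position: [0.3925, 0.3312, -0.0001]
tool_rot: [3.141, 0.001, 3.109]
force: [0.2, -0.3, -2.6]
grip_width: 0.0176
finger_force: 108.5
```

Request:
{"op": "jog_arm", "data": {"motion": [[0, 0, 0.04, 0, 0], [0, 0, 0.04, 0, 0], [0, 0, 0.02, 0, 0], [0, 0, 0, 0, 0]]}}

```text
clock: 50.75
position: [0.3924, 0.3312, -0.003]
tool_rot: [3.142, 0.001, 3.11]
force: [-1.5, -2.8, 9.1]
grip_width: 0.017
finger_force: 110.1
```

Request:
{"op": "jog_arm", "data": {"motion": [[0, 0, 0, 0, 0.35], [0, 0, 0, 0, 0.5], [0, 0, 0, 0, 0.6], [0, 0, 0, 0, 0.6], [0, 0, -0.5, 0, 0.6], [0, 0, -1, 0, 0.6], [0, 0, -1, 0, 0.6], [0, 0, -1, 0, 0.6], [0, 0, -1, 0, 0.6], [0, 0, -0.5, 0, 0.6], [0, 0, 0, 0, 0.6], [0, 0, 0, 0, 0.6]]}}

```text
clock: 51.95
position: [0.3922, 0.3307, 0.1463]
tool_rot: [-3.141, 0.0, 3.109]
force: [1.5, -0.3, -0.1]
grip_width: 0.0511
finger_force: 0.0
```

Run:
```python
from h import *
def match(n,uv,r,tag):
    p,q=F[n],cv2.imread(f'pics/{tag}.png'); u,v=map(int,uv); t=q[v-r:v+r+1,u-r:u+r+1]
    m=cv2.matchTemplate(p[v-r-12:v+r+13,u-r-12:u+r+13],t,cv2.TM_CCOEFF_NORMED); _,k,_,l=cv2.minMaxLoc(m); return round(k,2),l[0]-12,l[1]-12
F={}
for n in ['side','scene']: F[n],c=grab(n); cv2.imwrite(f'pics/{n}11.png',F[n])
print('mallet head',match('side',(251,186),14,'side0'),match('scene',(489,315),16,'scene0'))
print('handle end',match('side',(190,192),10,'side0'),match('scene',(545,292),10,'scene0'))
print('tin',match('side',(412,289),16,'side0'),'block',match('side',(396,240),13,'side0'),'vb',match('side',(367,205),13,'side0'),'oil',match('side',(434,340),18,'side0'),'par',match('side',(226,245),12,'side0'))
print('spring since strung: eye/tab scene vs pre-strike',match('scene',(300,262),10,'scene9'),'pads',match('scene',(309,205),14,'scene9'),match('scene',(372,255),14,'scene9'),match('scene',(411,285),14,'scene9'))
p,c=grab('wrist'); cv2.imwrite('pics/w11.png',p); blobs('wrist',.074,amin=800,amax=30000)
print(bot.observe()['clock'])
```

```text
mallet head (0.84, 0, 0) (0.9, 0, 0)
handle end (0.94, 0, -2) (0.92, 5, 3)
tin (1.0, 0, 0) block (1.0, 0, 0) vb (1.0, 0, 0) oil (1.0, 0, 0) par (0.93, 0, 0)
spring since strung: eye/tab scene vs pre-strike (1.0, 0, 0) pads (0.97, 0, 0) (0.39, 0, 0) (0.8, 0, 0)
wrist px [ 75. 189.] area 4081 wh [153  29] V 106 xy [0.3628 0.1767]
wrist px [323. 290.] area 3935 wh [65 81] V 151 xy [0.4352 0.3286]
wrist px [160. 307.] area 9604 wh [149 108] V 125 xy [0.4441 0.2184]
wrist px [ 30. 310.] area 5288 wh [70 92] V 146 xy [0.4433 0.1308]
wrist px [422. 311.] area 1010 wh [40 61] V 75 xy [0.4526 0.3946]
52.15
```

Run:
```python
from h import *
p,c=grab('scene')
d=np.array([-.2073,.9783]);h=np.array([.6487,-.1158]);nn=np.array([.9783,.2073])
for z in (.08,.09): print(z,[(proj(c,[*(h+d*a+nn*b),z])[0].round(1)).tolist() for a,b in ((-.005,-.006),(-.005,.006),(.025,.006),(.025,-.006))])
q=p[205:245,235:290]; cv2.imwrite('pics/lug.png',q)
g=cv2.cvtColor(p,cv2.COLOR_BGR2GRAY); print(g[212:240,246:272:1])
```

```text
0.08 [[252.8, 218.4], [248.3, 220.6], [257.6, 226.1], [262.2, 223.9]]
0.09 [[252.5, 214.3], [247.9, 216.4], [257.3, 222.0], [261.9, 219.7]]
[[156 154 154 156 159 161 163 163 163 160 160 159 161 163 162 158 156 157
  157 159 162 163 162 161 158 159]
 [157 157 155 155 156 158 160 163 163 163 160 160 159 160 163 162 158 156
  157 157 158 159 161 162 159 157]
 [157 159 157 155 155 158 159 160 161 161 162 161 159 157 160 163 162 158
  157 157 157 158 160 161 163 160]
 [155 156 157 156 155 155 157 158 160 161 163 163 163 160 158 161 163 163
  158 158 157 158 159 159 161 161]
 [151 155 156 156 157 156 156 159 159 161 163 163 163 163 161 159 159 162
  161 159 156 157 159 159 160 160]
 [148 153 156 157 159 157 156 158 158 161 162 163 163 163 164 162 159 160
  163 162 158 157 157 157 159 159]
 [145 148 153 156 157 156 157 156 157 158 160 161 161 164 164 163 162 159
  159 163 163 159 157 157 158 158]
 [146 145 149 153 156 156 155 155 160 159 157 158 159 161 162 164 163 163
  160 160 163 163 160 157 157 158]
 [146 145 145 149 153 156 160 164 174 177 161 159 156 158 161 163 164 164
  162 160 160 
[... 1392 characters left out ...]
28 140 144
  160 148 109 117 147 161 140 155]
 [110 110 110 103  80  63  64  83 100 102 101 101 100 107 120 117 127 127
  163 108  99 136 174 135 147 141]
 [110 110 111 110 105  90  71  70  80  92 101  99 102 106 115 102 122 107
  120  94 119 158 145 141 155 133]
 [110 110 110 111 111 110 102  78  73  72  79  93 100 103 101 109 116 106
  109  93 122 147 133 172 138 156]
 [110 110 110 110 111 112 112 110 101  77  69  75  88 103 102 103 110 125
  113 111 114 124 123 140 141 159]
 [110 112 112 111 110 110 110 113 112 103  77  73  71  77  92  95  95 102
  100 102 123 115 110 135 168 118]
 [ 84 101 111 112 112 110 110 111 112 112 110 102  78  74  73  73  84 108
   99 106 128 115 116 115 128  85]]
```

```bash
python3 -c "
from workcell import bot
print(bot.job_done())"
```

```text
the job is handed in; nothing more can be done
None
```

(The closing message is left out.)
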